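# Put the setting-out kit away in a chest with a folding lid stay

### The job

Raise the chest's lid until the folding stay on its right side snaps past straight and locks, and let go of the lid. Lay the folding rule in the left lane and the marker pen in the middle lane of the tray, each lengthwise along its lane, so that the kit lies in its order of use from the left: measure, mark, tighten (leave the spanner where it lies in the right lane). Then, with the lid still up, push the knob at the stay's elbow to break the lock, and lower the lid by hand until it is fully shut, without letting it drop; leave the other things on the bench alone.

Things in the scene. Friction and masses are not known exactly. Their poses are not given: they have to be found in the camera images.
- chest: Grey sheet-steel kit chest, 200 (x) x 250 (y) x 100 mm high, 122 mm with its lid shut; fixed to the bench. Origin: centre of its underside; x points to its back, y to its left, z up. Walls 4 mm. Tray floor at z = 55 mm, rim 45 mm above it. Three lanes run front to back, 73 to 79 mm wide, parted by strips 5 mm wide and 10 mm high at y = +39 and -39 mm
- lid_hinge (a point): middle of the lid's hinge axis, at the back upper edge of the chest (x = +100, z = 100 mm in the chest's frame); the axis is the chest's y
- lid_bar (a point): middle of the round lift bar, 12 mm thick, 110 mm long along the chest's y, 40 mm off the lid's front edge on a post at each end; 242 mm from the hinge axis, and with the lid shut 11 mm higher than it. Height 111 mm shut, about 340 mm up. Can be pinched from above, fingers before and behind it, at every lid angle: it turns between the fingers
- chest_lid (a joint): lid angle about its hinge, rad: 0 shut, grows as it opens; 1.43 when the stay is straight, the highest it goes; about 1.42 when locked. The lid weighs about 0.7 kg on stiff hinges: with the stay broken it stays where it is left above about 1.1 rad; lower down it falls unless held
- stay_elbow (a joint): stay's elbow angle, rad: 0 folded (lid shut), 2.00 both links in line, 2.17 locked against its stop past straight. A light spring drives it that way: it snaps over when the lid is within about 2 degrees of its highest, and it springs back to locked when let go, unless it has been broken to below about 1.45
- stay_knob (a point): middle of the black knob on the stay's elbow, a cylinder 14 mm thick, 40 mm long, sticking out along the chest's -y on its right side. It swings 50 mm about stay_pivot. Locked: about 110 mm above the bench. Pressed straight down it resists with about 5 N; only some 28 to 34 mm lower is the stay broken for good (it no longer springs back; lid sunk about 10 degrees). Lid shut: 36 mm above the bench
- lane_left (a point): place of the rule: middle of the left lane, on the tray floor, 55 mm above the bench; axes as the chest's (lane along x)
- lane_middle (a point): place of the pen: middle of the middle lane, on the tray floor, 55 mm above the bench; axes as the chest's (lane along x)
- rule_mid (a point): centre of the folded rule, a flat-sided bar 18 x 161 x 16 mm, yellow with red ends, lying on the bench to the right of the chest; its long axis is its own y; z up
- pen_mid (a point): centre of the marker pen, black and white, 16 x 134 x 16 mm, lying on the bench to the right of the chest; its long axis is its own y; z up
- spanner_mid (a point): centre of the combination spanner, 32 x 168 x 6 mm, already lying in the right lane of the chest; its long axis is its own y
- tape: roll of masking tape lying flat, 100 mm across, 25 mm high; a bystander, origin under its centre
- screwdriver: green screwdriver, 30 x 201 x 32 mm, lying; a bystander, origin under its centre
- stay_pivot (a point): pivot of the stay's lower link (50 mm long) on the chest's right side, 85 mm above the bench; the upper link, 124 mm long, runs from the elbow to the lid's side edge
Things that resemble listed ones, but are neither listed nor needed, are in the scene too. There is more than one size of the part that bears pen_mid; the job needs the larger.

How it is judged:
On the way, in this order (a step that is already met when the one before it is completed fails the run):
1. the lid is up, its stay has locked past straight, and the lid is let go (value of joint stay_elbow above 2.08 rad and value of joint chest_lid above 1.3 rad and contact force between the fingers and chest below 0.5 N), for 0.3 s.
2. with the stay still locked, the rule lies in the left lane and the pen in the middle lane, both let go (value of joint stay_elbow above 2.08 rad and y of rule_mid in the frame of lane_left between -0.024 and 0.024 m and z of rule_mid in the frame of lane_left between 0.003 and 0.013 m and y of pen_mid in the frame of lane_middle between -0.024 and 0.024 m and z of pen_mid in the frame of lane_middle between 0.003 and 0.013 m and contact force between the fingers and rule below 0.2 N and contact force between the fingers and pen below 0.2 N), for 0.2 s.
3. the stay's lock is broken at the elbow while the lid is still up (value of joint stay_elbow below 1.5 rad and value of joint chest_lid above 0.8 rad), for 0.2 s.
At the end, for the whole second after the job is handed in: The lid is shut (within 0.03 rad), the rule lies flat in the left lane and the pen flat in the middle lane (each within 24 mm of the lane's middle line and 0.25 rad of its direction), both at rest, and the spanner is where it lay (within 15 mm) (value of joint chest_lid below 0.03 rad and y of rule_mid in the frame of lane_left between -0.024 and 0.024 m and z of rule_mid in the frame of lane_left between 0.003 and 0.013 m and angle between the y axis of rule_mid and the x axis of lane_left, either way round below 0.25 rad and y of pen_mid in the frame of lane_middle between -0.024 and 0.024 m and z of pen_mid in the frame of lane_middle between 0.003 and 0.013 m and angle between the y axis of pen_mid and the x axis of lane_middle, either way round below 0.25 rad and linear speed of each of rule, pen below 0.02 m/s and distance of spanner_mid from where it was at the start of the episode below 0.015 m); the robot touches nothing.
It fails at once if the lid drops: it falls faster than 1.6 rad/s in the lower part of its swing (velocity of joint chest_lid below -1.6 rad/s and value of joint chest_lid below 0.6 rad).
It fails at once if the spanner in the tray is shifted by more than 15 mm (distance of spanner_mid from where it was at the start of the episode above 0.015 m).
It fails at once if a bystander (tape or screwdriver) is moved by more than 20 mm (distance of any of tape, screwdriver from where it was at the start of the episode above 0.02 m).
It also fails if it takes over 72 s, if anything falls off the work surface, if the arm or the gripper's body presses on something with over 40 N, if the wrist force passes 120 N, or if a joint passes its speed limit or range.

### The arm

A 7-joint arm with a two-finger parallel gripper is mounted at the origin on the work surface; the furniture and walls round the work are solid. World frame = base frame: x ahead of the robot, y to its left, z up, the work surface at z = 0. Lengths are in m, angles in rad, forces in N, time in s.
With the tool pointing down it reaches from about 0.425 to 0.925 m from the base axis. Payload 6.8 kg.
Tool frame: the origin (TCP) lies midway between the tips of the shut fingers; the grasp point (between the pads) lies 19 mm behind it; z points along the fingers, y is the direction in which the jaws open and shut (so a half turn about z gives the same grasp; the last joint's range is limited). The gripper opens to 85 mm and grips with 20 to 120 N. Pads are 22 mm wide; open, the fingers measure 114 mm over their backs; the gripper's body (76 mm by 85 mm) begins 54 mm behind the grasp point. The pads swing forward as they close: fully open they stand 13 mm farther back than shut.
Start: joints at [1.05, 0.477, 0.022, 1.555, -0.011, 1.109, -0.083], TCP at [0.271, -0.618, 0.2] pointing down, gripper open.
Joint ranges: [-2.96, 2.96], [-0.34, 2.1], [-1.41, 1.46], [0.24, 2.44], [-1.37, 4.51], [0.17, 1.92], [-2.96, 2.96]. Speed limits (rad/s): [2.39, 2.39, 3.14, 3.14, 3.14, 3.14, 3.14].

### API

Orientations are given as a unit quaternion [w, x, y, z].
In Python, from station import bot gives the robot as it stands.
- The arm moves only by the shell command python3 -m jog 'ROWS' [FORCE]. ROWS is JSON, a list of rows, each a list of 3 entries, a list of its own where there are three numbers: the shift along the tool's x, y, z in mm, then the turn, a rotation vector about the tool's x, y, z in degrees, then the closure, from -1 (fully open) to 1 (shut). A call has 1 to 12 rows; each row shifts and turns the commanded pose from where the row before left it, along the tool's axes as they then stand; what a row does not reach is not made up. A row lasts 1/8 s, in which the tool goes at most 62.5 mm and 10.7 degrees, less where a joint would pass 70% of its speed; a pose out of reach is approached as far as the arm can. A call is refused whole if a number of a shift passes 62.5 or a number of a turn 10.7, either way. A call with a gripper value outside its range is refused whole. The fingers move at their own pace and stop on an object; FORCE is the grip in N (left out, the last holds). Time passes only in rows, so rows that do not move let the fingers close. It gives the time, the measured TCP pose, the force and the opening at its end, in the units of the state.
- bot.get_obs(): the state, without advancing time (a new reading comes with each control period).
- bot.read_camera(name): name is "scene" or "top"; returns (picture, depth): 480x640x3 uint8, red, green, blue; 480x640 float32, m along the optical axis (not along the pixel's ray), 0 where there is no reading.
- bot.camera_info(name): a dict with "fx", "fy", "cx", "cy" (pixels), "world_from_camera" (4x4, takes a point from camera to world coordinates). Camera axes: x right, y up, looking along -z (the intrinsics and any distortion apply to the point x, -y, -z); pixel columns grow to the right and rows downward; lengths in m; the calibration is good to about 2 mm. A picture is of the moment at which its call begins. camera_info takes no time and is no camera call.
- bot.hand_in(): hands the job in, once; it reports no verdict.
Trained networks look in the newest picture that a camera, given by its name, has taken for a name from the list of things; names that differ only in an ending like _2 or _b are one class to them, and where a whole thing is asked for, a point or a joint stands for the part that bears it (a point fixed in the world has none). Each returns a list of dicts, best first, with "score" (0 to 1); they miss things now and then, are a little off and sometimes report something else, mostly with a low value. They report only what shows in the picture. A call takes as long as a camera call. They do not tell look-alikes from the thing itself.
- bot.find_in(camera, thing): "xy" ([column, row] as shares, 0 to 1, of the picture: columns of its width, rows of its height, amid what is visible of it).
- bot.cut_out(camera, thing): "pixels" (480x640 bool, what is visible of it) and "xy" ([column, row] as shares, 0 to 1, of the picture: columns of its width, rows of its height, amid what is visible of it).
- bot.landmark_of(camera, thing): "xy" ([column, row] as shares, 0 to 1, of the picture: columns of its width, rows of its height: a listed point, or the origin of a listed thing).
The state is a dict: "t": time; "q": joint angles; "joint_vel": joint speeds; "joint_torque": joint torques, N m; "eef_pos": TCP position; "tool_rot": TCP orientation; "contact_force": force on the tool from outside, world axes, zero at the start; "torque": the same for the moment, N m; "gripper_width": opening from 0.0 (shut) to 1.0 (fully open).
Only numpy, scipy, OpenCV 4.12 (cv2) and the standard library are available. Lean on these libraries where they do the work, as an engineer would, in place of code of your own. Each camera call takes 0.05 s, during which the arm holds its last target.

## Working session

There is one attempt and no reset: what is moved stays moved. The work goes in short steps, Python scripts to look and compute and a shell command to move; the robot and the scene stay as the last step left them, time stands still between calls to the robot, and variables do not carry over. Pictures are saved under pics/ and viewed, and the job is handed in when it is done.

```bash
ls; mkdir -p pics; cat > h.py <<'E'
import numpy as np, cv2
from station import bot
from scipy.spatial.transform import Rotation as R
def cam(n):
    p,d=bot.read_camera(n); i=bot.camera_info(n); return p,d,i
def world(u,v,z,i):
    c=np.array([(u-i['cx'])/i['fx']*z, -(v-i['cy'])/i['fy']*z, -z,1]); return (np.array(i['world_from_camera'])@c)[:3]
def atz(u,v,Z,i):
    M=np.array(i['world_from_camera']); r=M[:3,:3]@np.array([(u-i['cx'])/i['fx'],-(v-i['cy'])/i['fy'],-1]); o=M[:3,3]
    return o+r*(Z-o[2])/r[2]
def proj(P,i):
    c=np.linalg.inv(np.array(i['world_from_camera']))@np.append(P,1); return i['cx']+i['fx']*c[0]/-c[2], i['cy']-i['fy']*c[1]/-c[2]
def save(p,n): cv2.imwrite('pics/'+n,p[:,:,::-1])
def st():
    o=bot.get_obs(); print('t',round(o['t'],2),'p',np.round(o['eef_pos'],4),'q',np.round(o['tool_rot'],3),'F',np.round(o['contact_force'],1),'w',round(float(o['gripper_width']),3)); return o
def delta(target):
    # world shift -> tool axes mm
    o=bot.get_obs(); w,x,y,z=o['tool_rot']; r=R.from_quat([x,y,z,w]); print('tool axes cols\n',np.round(r.as_matrix(),3)); print('shift tool mm',np.round(r.inv().apply(np.array(target)-o['eef_pos'])*1000,1))
E
python3 - <<'E'
from h import *
o=st(); print(np.round(R.from_quat(np.roll(o['tool_rot'],-1)).as_matrix(),3))
for n in ('scene','top'):
    p,d,i=cam(n); save(p,n+'0.png'); print(n,i, (d==0).mean())
E
```

```text
pics
t 0.0 p [ 0.2705 -0.6177  0.1987] q [-0.001  0.979  0.205 -0.   ] F [-0.5  0.3  0.1] w 0.999
[[ 0.916  0.401 -0.001]
 [ 0.401 -0.916  0.002]
 [-0.    -0.002 -1.   ]]
scene {'fx': 473.2042815704062, 'fy': 473.2042815704062, 'cx': 318.47151906244676, 'cy': 233.29812716818188, 'world_from_camera': array([[ 0.97765843, -0.09031148,  0.18980996,  0.71389769],
       [ 0.21019454,  0.42647054, -0.87973924, -0.78343087],
       [-0.0014978 ,  0.89998151,  0.4359255 ,  0.48359194],
       [ 0.        ,  0.        ,  0.        ,  1.        ]])} 0.0037890625
top {'fx': 453.0750315199853, 'fy': 453.0750315199853, 'cx': 314.79815957061476, 'cy': 237.68270727411866, 'world_from_camera': array([[ 0.02895635,  0.99473388, -0.09831604,  0.4286109 ],
       [-0.99953794,  0.02790524, -0.01204967, -0.03435261],
       [-0.00924268,  0.09861953,  0.99508229,  0.93439534],
       [ 0.        ,  0.        ,  0.        ,  1.        ]])} 0.004020182291666666
```

View pics/scene0.png

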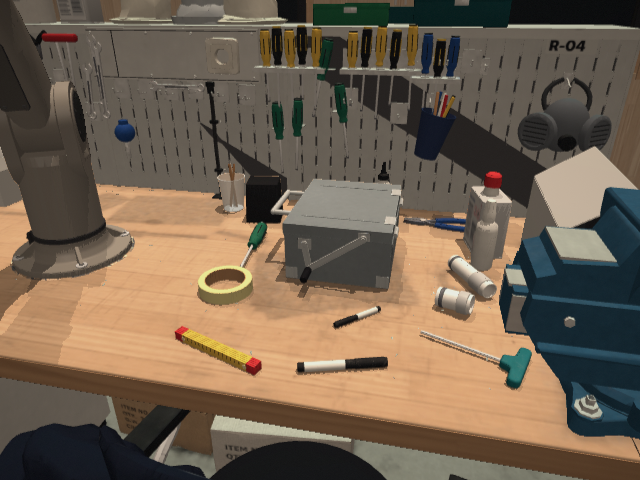

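View pics/top0.png

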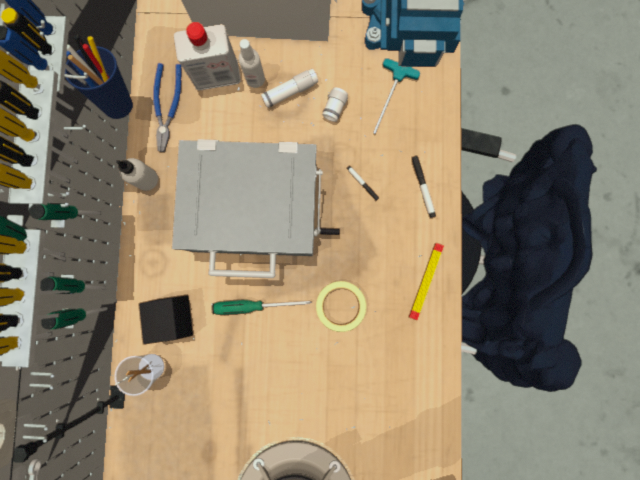

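The scene shows the shut chest (scene ~345,235; top ~245,195), the lift bar at top (241,268), and the knob at top (329,232). The rule is at top (426,281). There are two pens: a large one at top (424,186) and a small one at top (363,183). I'll measure both and confirm with a crop.

```bash
python3 - <<'E'
from h import *
p,d,i=cam('top')
for t in ('chest','lid_hinge','lid_bar','stay_knob','stay_pivot','rule_mid','pen_mid','tape','screwdriver','lane_left','lane_middle'):
    for r in bot.landmark_of('top',t)[:3]:
        u,v=r['xy'][0]*640,r['xy'][1]*480; z=d[int(v),int(u)]
        print(t,round(r['score'],2),round(u),round(v),np.round(world(u,v,z,i),3))
for t in ('rule_mid','pen_mid','lid_bar','chest','tape','screwdriver'):
    for r in bot.cut_out('top',t)[:3]:
        m=r['pixels']; vs,us=np.nonzero(m); zz=d[vs,us]; 
        P=np.array([world(u,v,z,i) for u,v,z in zip(us,vs,zz) if z>0])
        rect=cv2.minAreaRect(np.float32(P[:,:2]*1000))
        print(t,'cut',round(r['score'],2),m.sum(),np.round(r['xy']*np.array([640,480])),'rect mm',np.round(rect[0]),np.round(rect[1]),round(rect[2],1),'z',np.round(np.percentile(P[:,2],[5,50,95]),3))
        if t in('chest','lid_bar'):
            pass
save(cv2.resize(p[130:330,300:470],None,fx=3.5,fy=3,interpolation=cv2.INTER_CUBIC)[:600],'crop1.png')
E
```

```text
chest 0.64 255 207 [0.562 0.085 0.122]
lid_hinge 0.7 251 145 [0.678 0.098 0.12 ]
lid_bar 0.69 242 272 [0.443 0.105 0.12 ]
stay_knob 0.69 332 232 [ 0.529 -0.058  0.038]
stay_pivot 0.74 317 231 [ 0.529 -0.028  0.043]
rule_mid 0.94 425 280 [ 0.441 -0.246  0.017]
pen_mid 0.98 425 185 [ 0.635 -0.247  0.013]
pen_mid 0.58 361 184 [ 0.636 -0.116  0.004]
pen_mid 0.52 264 306 [0.379 0.074 0.015]
tape 0.72 340 308 [ 0.378 -0.078 -0.003]
screwdriver 0.72 263 305 [0.38  0.077 0.016]
rule_mid cut 0.91 774 [425. 279.] rect mm [ 439. -250.] [ 18. 161.] 70.7 z [0.004 0.014 0.017]
pen_mid cut 0.56 481 [424. 183.] rect mm [ 634. -246.] [131.  20.] 18.2 z [0.001 0.014 0.017]
pen_mid cut 0.52 209 [358. 182.] rect mm [ 640. -119.] [91. 13.] 42.9 z [0.003 0.01  0.012]
lid_bar cut 0.94 16173 [242. 198.] rect mm [579. 126.] [303. 287.] 88.0 z [0.118 0.122 0.125]
chest cut 0.58 16413 [243. 200.] rect mm [580. 103.] [290. 346.] 1.0 z [0.116 0.122 0.125]
tape cut 0.76 920 [350. 324.] rect mm [384. -78.] [97. 98.] 64.6 z [0.021 0.025 0.028]
screwdriver cut 0.71 845 [243. 308.] rect mm [380.  84.] [ 29. 203.] 5.7 z [0.01  0.023 0.029]
screwdriver cut 0.34 16089 [243. 198.] rect mm [579. 124.] [297. 288.] 87.3 z [0.118 0.122 0.125]
```

View pics/crop1.png

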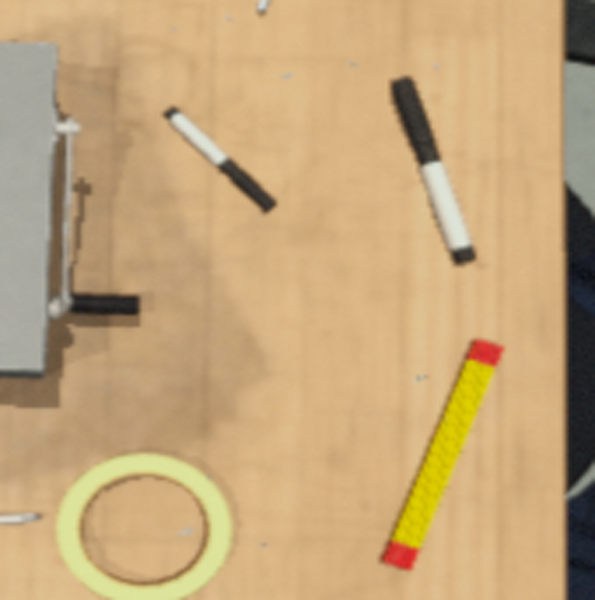

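The large pen at top (424,185) is 131 mm long. The look-alike at top (360,183) measures 91 mm, so the right-hand, larger one is the one needed. Next is the exact chest pose.

```bash
python3 - <<'E'
from h import *
p,d,i=cam('top')
vs,us=np.mgrid[100:320,140:360]; vs=vs.ravel();us=us.ravel(); z=d[vs,us]
P=np.array([world(u,v,zz,i) for u,v,zz in zip(us,vs,z)])
m=(P[:,2]>0.112)&(P[:,2]<0.13)
im=np.zeros((480,640),np.uint8); im[vs[m],us[m]]=255
im2=cv2.morphologyEx(im,cv2.MORPH_OPEN,np.ones((25,25)))
k=im2[vs,us]>0; Q=P[m&k]
rect=cv2.minAreaRect(np.float32(Q[:,:2]*1000)); print(rect, np.round(cv2.boxPoints(rect)))
print('z',np.median(Q[:,2]))
# bar
b=(P[:,2]>0.095)&(P[:,2]<0.135)&(P[:,0]<rect[0][0]/1000-0.13)&(P[:,0]>0.4)
B=P[b]; r=cv2.minAreaRect(np.float32(B[:,:2]*1000)); print('bar',r,len(B),np.percentile(B[:,2],[5,50,95]))
c=(P[:,1]<rect[0][1]/1000-0.13)&(P[:,2]>0.02)&(P[:,2]<0.08)
C=P[c]; print('knobish', np.round(C.mean(0),3), cv2.minAreaRect(np.float32(C[:,:2]*1000)))
E
```

```text
((582.1107788085938, 106.49664306640625), (198.5077362060547, 247.60072326660156), 1.6908644437789917) [[479. 227.]
 [487. -20.]
 [685. -14.]
 [678. 233.]]
z 0.1222603781093976
bar ((443.23480224609375, 107.14070129394531), (120.20892333984375, 15.57555103302002), 89.71732330322266) 467 [0.11179436 0.11581026 0.11851187]
knobish [ 0.54  -0.059  0.031] ((581.8986206054688, -64.91612243652344), (448.95355224609375, 86.29064178466797), 2.2449915409088135)
```

```bash
python3 - <<'E'
from h import *
p,d,i=cam('top')
for c in ((178,142),(316,145),(313,254),(174,248)): print(c,np.round(atz(*c,0.122,i),3))
save(cv2.resize(p[125:295,160:350],None,fx=3.5,fy=3.5,interpolation=cv2.INTER_CUBIC)[:600],'crop2.png')
p,d,i=cam('scene')
for t in ('lid_hinge','lid_bar','stay_knob','stay_pivot','chest'):
    for r in bot.landmark_of('scene',t)[:2]:
        u,v=r['xy'][0]*640,r['xy'][1]*480; z=d[int(v),int(u)]
        print(t,round(r['score'],2),round(u),round(v),np.round(world(u,v,z,i),3))
save(cv2.resize(p[160:300,260:430],None,fx=4,fy=4,interpolation=cv2.INTER_CUBIC)[:600],'crop3.png')
E
```

```text
(178, 142) [0.679 0.233 0.122]
(316, 145) [ 0.68  -0.022  0.122]
(313, 254) [ 0.479 -0.022  0.122]
(174, 248) [0.483 0.229 0.122]
lid_hinge 0.9 395 216 [0.682 0.052 0.12 ]
lid_bar 0.98 278 204 [ 0.714 -0.783  0.484]
stay_knob 0.94 306 273 [ 0.535 -0.06   0.042]
chest 0.56 346 252 [ 0.603 -0.033  0.079]
```

View pics/crop2.png

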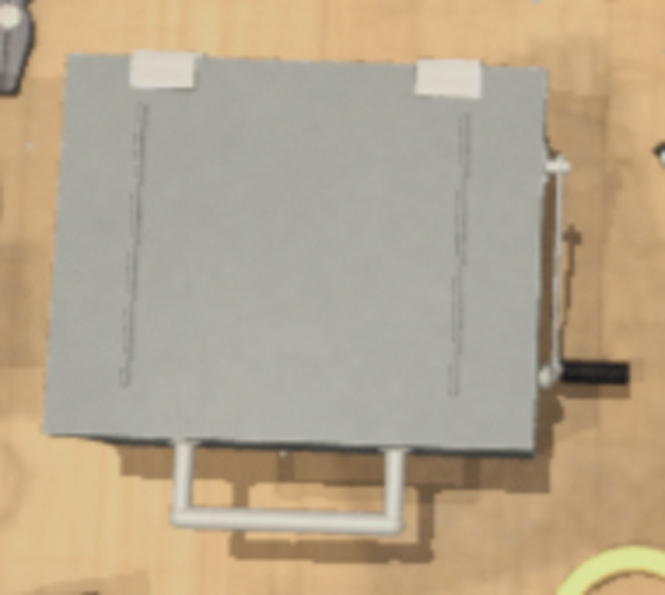

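View pics/crop3.png

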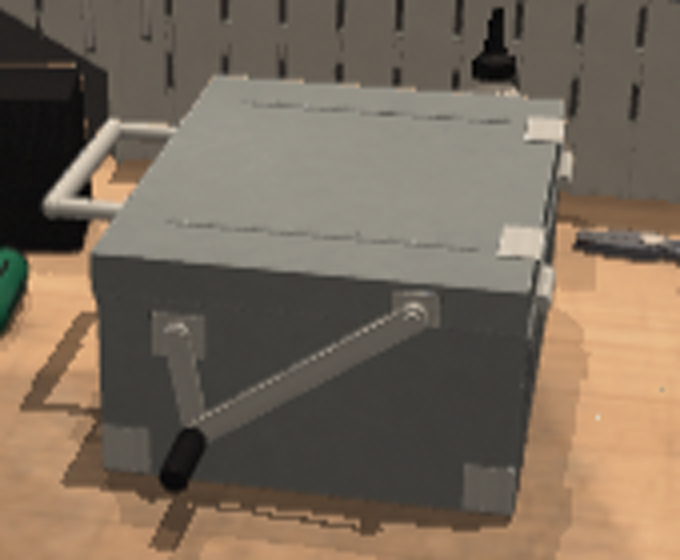

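```bash
python3 -m jog '[[[38,-29,-5],[0,0,0],-1],[[38,-29,-5],[0,0,0],-1],[[38,-29,-5],[0,0,0],-1],[[38,-29,-5],[0,0,0],-1],[[38,-29,-5],[0,0,0],0],[[38,-29,-5],[0,0,0],0],[[38,-29,-5],[0,0,0],0.2],[[38,-29,-5],[0,0,0],0.3],[[38,-29,-5],[0,0,0],0.3],[[38,-29,-5],[0,0,0],0.3]]' 40; python3 -c "
from h import *
st(); delta([0.443,0.107,0.20]); print(np.round(bot.get_obs()['q'],2))"
```

```text
t: 2.65
eef_pos: [0.5032, -0.1989, 0.2502]
tool_rot: [0.0, 0.979, 0.205, 0.0]
contact_force: [0.8, -0.6, 0.0]
gripper_width: 0.35
t 2.65 p [ 0.5032 -0.1989  0.2502] q [0.    0.979 0.205 0.   ] F [ 0.8 -0.6  0. ] w 0.35
tool axes cols
 [[ 0.916  0.401  0.001]
 [ 0.401 -0.916 -0.   ]
 [ 0.     0.001 -1.   ]]
shift tool mm [  67.5 -304.4   50. ]
[ 0.44  0.22 -0.21  1.81  0.05  1.12 -0.94]
```

```bash
python3 -m jog '[[[11,-51,0],[0,0,0],0.3],[[11,-51,0],[0,0,0],0.3],[[11,-51,0],[0,0,0],0.3],[[11,-51,0],[0,0,0],0.3],[[11,-51,0],[0,0,0],0.3],[[12,-49,0],[0,0,0],0.3],[[0,0,0],[0,0,-10.7],0.3],[[0,0,0],[0,0,-10.7],0.3],[[0,0,0],[0,0,-10.7],0.3],[[0,0,0],[0,0,-10.7],0.3],[[0,0,0],[0,0,-10.7],0.3],[[0,0,0],[0,0,-10.7],0.3]]' 40; python3 -m jog '[[[0,0,0],[0,0,-2.2],0.3]]'; python3 -c "
from h import *
st(); delta([0.443,0.107,0.20]); print(np.round(bot.get_obs()['q'],2))"
```

```text
t: 4.15
eef_pos: [0.442, 0.1051, 0.2499]
tool_rot: [0.0, 0.718, 0.696, 0.0]
contact_force: [-0.2, -1.3, 0.3]
gripper_width: 0.349
t: 4.28
eef_pos: [0.442, 0.1051, 0.2499]
tool_rot: [0.0, 0.706, 0.708, 0.0]
contact_force: [0.0, -0.9, -0.6]
gripper_width: 0.354
t 4.28 p [0.442  0.1051 0.2499] q [0.    0.706 0.708 0.   ] F [ 0.  -0.9 -0.6] w 0.354
tool axes cols
 [[-0.004  1.     0.   ]
 [ 1.     0.004 -0.   ]
 [-0.     0.    -1.   ]]
shift tool mm [ 1.9  1.  49.9]
[ 0.14  0.09 -0.54  1.97  0.05  1.09 -0.42]
```

```bash
python3 -m jog '[[[0,1,40],[0,0,0],0.3],[[0,0,40],[0,0,0],0.3],[[0,0,40],[0,0,0],0.3],[[0,0,36],[0,0,0],0.3],[[0,0,0],[0,0,0],0.3]]' 40; python3 -c "
from h import *
for n in ('scene','top'):
    p,d,i=cam(n); 
    q=p[130:330,200:440] if n=='scene' else p[130:330,140:380]
    save(cv2.resize(q,None,fx=3,fy=3,interpolation=cv2.INTER_CUBIC),n+'1.png')
"
```

```text
t: 4.9
eef_pos: [0.441, 0.1045, 0.092]
tool_rot: [-0.001, 0.707, 0.708, -0.002]
contact_force: [0.4, -0.3, 0.4]
gripper_width: 0.355
```

View pics/scene1.png

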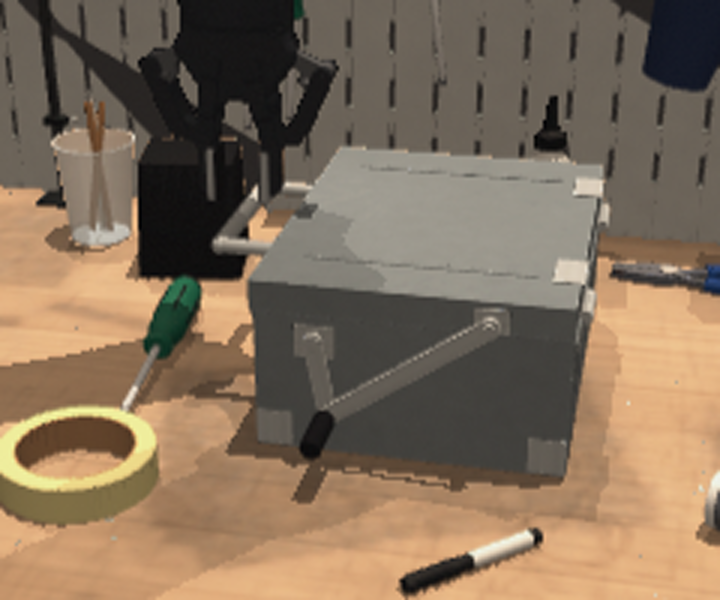

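The fingers straddle the bar, so I'll close.

```bash
python3 -m jog '[[[0,1,0],[0,0,0],1],[[0,1,0],[0,0,0],1],[[0,0,0],[0,0,0],1],[[0,0,0],[0,0,0],1],[[0,0,0],[0,0,0],1]]' 40
python3 - <<'E'
import numpy as np
# arc: hinge (0.681,0.100), bar r .242
h=np.array([.681,.1]);a0=0.045
prev=None
for th in list(np.arange(0,1.40,0.1))+[1.35,1.39,1.43,1.45]:
    p=h+.242*np.array([-np.cos(th+a0),np.sin(th+a0)])
    if prev is not None: print(round(th,2),np.round(p,4),np.round((p-prev)*1000,1))
    prev=p
E
```

```text
t: 5.62
eef_pos: [0.445, 0.1051, 0.0938]
tool_rot: [0.0, 0.707, 0.707, 0.0]
contact_force: [0.7, 0.5, -1.0]
gripper_width: -0.002
0.1 [0.4415 0.135 ] [ 2.3 24.1]
0.2 [0.4462 0.1587] [ 4.7 23.7]
0.3 [0.4533 0.1818] [ 7.  23.1]
0.4 [0.4626 0.2042] [ 9.3 22.3]
0.5 [0.4741 0.2255] [11.5 21.3]
0.6 [0.4876 0.2455] [13.6 20. ]
0.7 [0.5031 0.2641] [15.5 18.6]
0.8 [0.5204 0.281 ] [17.3 16.9]
0.9 [0.5393 0.2961] [18.9 15.1]
1.0 [0.5595 0.3093] [20.3 13.2]
1.1 [0.581  0.3204] [21.5 11.1]
1.2 [0.6035 0.3293] [22.5  8.9]
1.3 [0.6268 0.3359] [23.3  6.6]
1.35 [0.6387 0.3383] [11.9  2.4]
1.39 [0.6482 0.3398] [9.6 1.5]
1.43 [0.6579 0.3409] [9.6 1.1]
1.45 [0.6627 0.3413] [4.8 0.4]
```

```bash
python3 -c "
from h import *
for n in ('scene','top'):
    p,d,i=cam(n); 
    q=p[170:240,240:340] if n=='scene' else p[220:300,190:300]
    save(cv2.resize(q,None,fx=7,fy=7,interpolation=cv2.INTER_CUBIC),n+'2.png')
"
```

```text
(no output)
```

View pics/scene2.png

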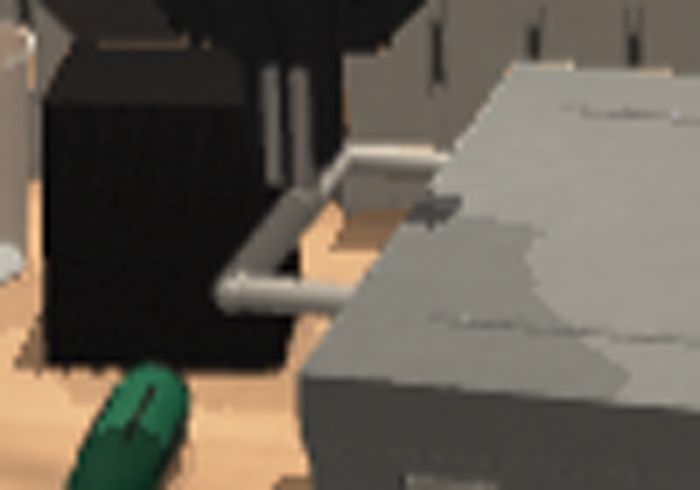

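View pics/top2.png

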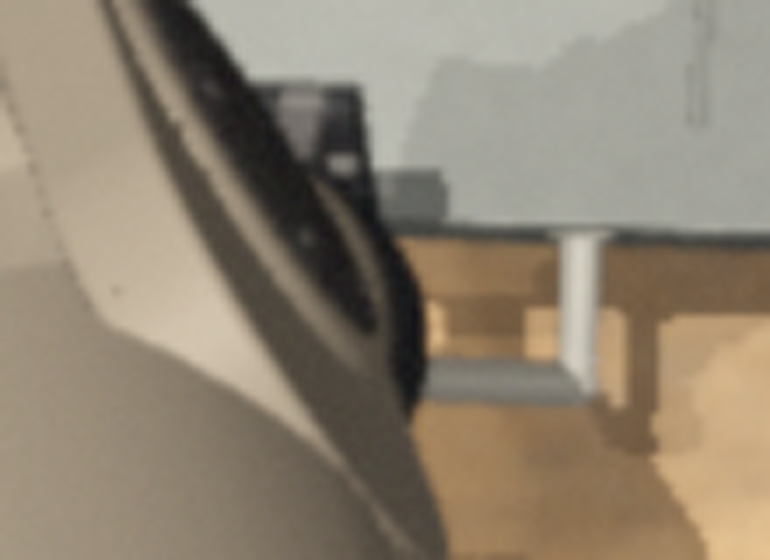

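```bash
python3 -c "
from h import *
i=bot.camera_info('scene')
f=lambda P:[round((proj(P,i)[0]-240)*7),round((proj(P,i)[1]-170)*7)]
print('tcp',f([.445,.105,.094]),'tcp open',f([.445,.105,.111]))
print('bar',[f([.443,y,.111]) for y in (.052,.107,.162)])
p,d,_=cam('scene')
for u,v in ((283,201),(280,195),(276,207),(290,196),(273,211),(284,196),(280,188),(283,188)): print(u,v,np.round(world(u,v,d[v,u],i),3),p[v,u])
"
```

```text
tcp [300, 269] tcp open [298, 217]
bar [[240, 284], [293, 214], [342, 151]]
283 201 [0.447 0.103 0.112] [87 82 75]
280 195 [0.444 0.092 0.129] [54 50 47]
276 207 [0.444 0.062 0.115] [98 92 84]
290 196 [0.384 0.377 0.013] [107  99  89]
273 211 [0.442 0.047 0.112] [157 150 138]
284 196 [0.451 0.096 0.126] [85 79 74]
280 188 [0.444 0.093 0.144] [28 25 24]
283 188 [0.451 0.092 0.145] [91 85 80]
```

```bash
python3 -m jog '[[[0,0,-20],[0,0,0],1],[[0,0,-20],[0,0,0],1]]'; python3 -c "
from h import *
st()
p,d,i=cam('scene')
q=p[100:220,220:340]
save(cv2.resize(q,None,fx=5,fy=5,interpolation=cv2.INTER_CUBIC),'scene3.png')
o=bot.get_obs(); u,v=proj(o['eef_pos'],i); print(u,v,(u-220)*5,(v-100)*5)
"
```

```text
t: 6.02
eef_pos: [0.4446, 0.1051, 0.1339]
tool_rot: [-0.0, 0.707, 0.708, -0.0]
contact_force: [0.9, -0.1, -0.3]
gripper_width: 0.001
t 6.03 p [0.4446 0.1051 0.1339] q [-0.     0.707  0.708 -0.   ] F [ 0.9 -0.1 -0.3] w 0.001
282.79667223574074 189.61228613340919 313.9833611787037 448.0614306670459
```

View pics/scene3.png

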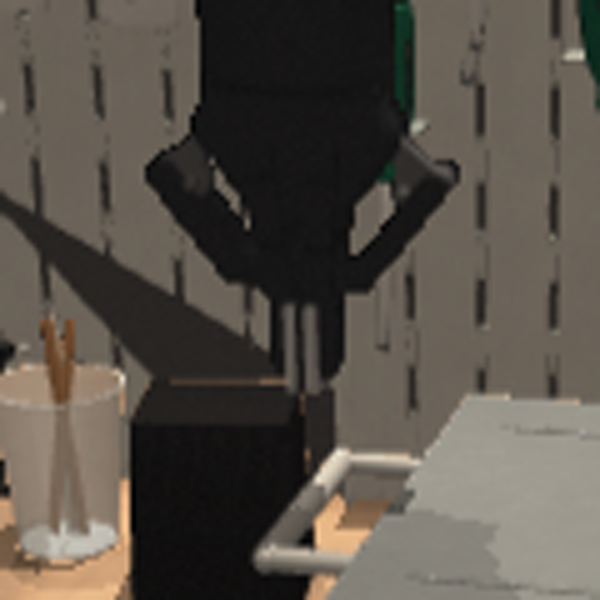

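```bash
python3 -c "
from h import *
i=bot.camera_info('scene')
p,d,_=cam('scene')
for v in range(160,184,2):
  print(v,[(np.round(world(u,v,d[v,u],i),3).tolist(),p[v,u].tolist()) for u in (278,282,286)])
"
```

```text
160 [([0.442, 0.093, 0.203], [91, 85, 79]), ([0.45, 0.095, 0.203], [93, 87, 80]), ([0.457, 0.098, 0.203], [22, 21, 22])]
162 [([0.441, 0.096, 0.199], [92, 85, 79]), ([0.45, 0.096, 0.199], [92, 86, 79]), ([0.458, 0.097, 0.199], [23, 22, 22])]
164 [([0.442, 0.095, 0.195], [92, 85, 80]), ([0.45, 0.095, 0.195], [92, 86, 80]), ([0.458, 0.096, 0.195], [21, 21, 21])]
166 [([0.442, 0.094, 0.191], [92, 85, 80]), ([0.45, 0.094, 0.192], [92, 85, 79]), ([0.457, 0.099, 0.19], [23, 24, 24])]
168 [([0.442, 0.093, 0.187], [92, 86, 80]), ([0.45, 0.093, 0.188], [92, 85, 80]), ([0.458, 0.096, 0.187], [21, 21, 21])]
170 [([0.442, 0.093, 0.183], [92, 86, 80]), ([0.45, 0.092, 0.184], [92, 86, 80]), ([0.457, 0.098, 0.182], [22, 21, 22])]
172 [([0.44, 0.097, 0.177], [92, 86, 79]), ([0.449, 0.095, 0.178], [92, 86, 80]), ([0.456, 0.099, 0.177], [22, 22, 21])]
174 [([0.442, 0.091, 0.175], [93, 86, 80]), ([0.449, 0.094, 0.174], [92, 85, 79]), ([0.456, 0.1, 0.173], [39, 37, 35])]
176 [([0.44, 0.098, 0.168], [74, 69, 64]), ([0.449, 0.094, 0.17], [77, 72, 66]), ([0.374, 0.381, 0.069], [105, 98, 87])]
178 [([0.383, 0.28, 0.098], [36, 33, 31]), ([0.363, 0.378, 0.063], [40, 37, 35]), ([0.375, 0.377, 0.064], [45, 41, 39])]
180 [([0.388, 0.261, 0.1], [32, 29, 28]), ([0.363, 0.377, 0.058], [41, 37, 36]), ([0.375, 0.376, 0.059], [45, 41, 38])]
182 [([0.391, 0.253, 0.098], [24, 22, 21]), ([0.365, 0.372, 0.054], [41, 37, 36]), ([0.374, 0.378, 0.053], [43, 40, 37])]
```

The depth image shows the shut fingertips ending at z≈0.167, while the reported TCP is 0.134. The real tips therefore sit about 32 mm short of the reported TCP, so the fingers closed above the bar. I'll reopen, go 32 mm deeper, and let the grasp confirm the offset.

```bash
python3 -m jog '[[[0,-1,0],[0,0,0],0.3],[[0,-1,0],[0,0,0],0.3],[[0,0,0],[0,0,0],0.3],[[0,0,24],[0,0,0],0.3],[[0,0,24],[0,0,0],0.3],[[0,0,22],[0,0,0],0.3],[[0,0,0],[0,0,0],1],[[0,0,0],[0,0,0],1],[[0,0,0],[0,0,0],1],[[0,0,0],[0,0,0],1]]' 40; python3 -c "
from h import *
st()
p,d,i=cam('scene')
q=p[150:250,220:340]
save(cv2.resize(q,None,fx=5,fy=5,interpolation=cv2.INTER_CUBIC),'scene4.png')
"
```

```text
t: 7.38
eef_pos: [0.441, 0.1047, 0.0636]
tool_rot: [-0.001, 0.707, 0.707, -0.001]
contact_force: [-4.9, -0.1, -3.1]
gripper_width: 0.118
t 7.38 p [0.441  0.1047 0.0636] q [-0.001  0.707  0.707 -0.001] F [-4.9 -0.1 -3.1] w 0.118
```

View pics/scene4.png

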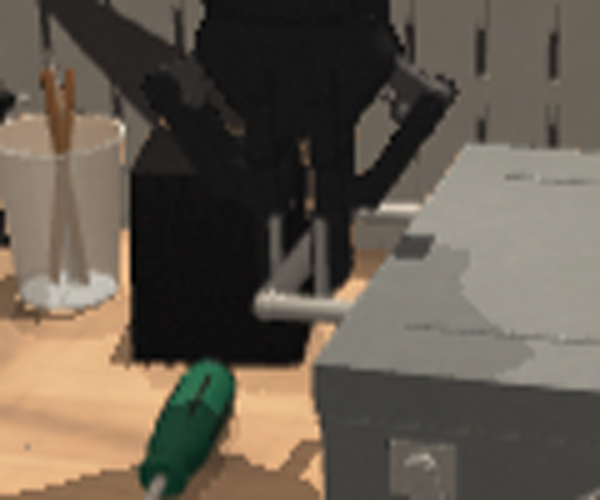

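The bar is gripped (width ~10–12 mm). Now I'll follow the arc upward.

```bash
python3 -m jog '[[[0,1,-12],[0,0,0],1],[[0,2,-12],[0,0,0],1],[[0,5,-24],[0,0,0],1],[[0,7,-23],[0,0,0],1],[[0,9,-22],[0,0,0],1],[[0,11,-21],[0,0,0],1],[[0,0,0],[0,0,0],1]]' 40; python3 -c "
from h import *
st()
p,d,i=cam('scene')
q=p[100:300,220:440]
save(cv2.resize(q,None,fx=3,fy=3,interpolation=cv2.INTER_CUBIC),'scene5.png')
"
```

```text
t: 8.3
eef_pos: [0.476, 0.1045, 0.18]
tool_rot: [-0.0, 0.707, 0.707, -0.002]
contact_force: [-12.4, -0.9, 4.9]
gripper_width: 0.121
t 8.3 p [0.476  0.1045 0.18  ] q [-0.     0.707  0.707 -0.002] F [-12.4  -0.9   4.9] w 0.121
```

View pics/scene5.png

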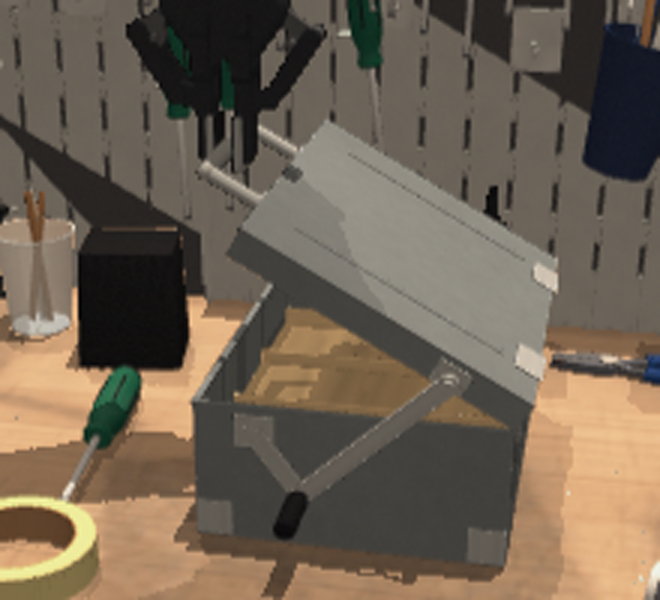

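```bash
python3 -m jog '[[[0,11,-20],[0,0,0],1],[[0,14,-18],[0,0,0],1],[[0,17,-17],[0,0,0],1],[[0,18,-15],[0,0,0],1],[[0,20,-13],[0,0,0],1],[[0,21,-11],[0,0,0],1],[[0,22,-9],[0,0,0],1],[[0,0,0],[0,0,0],1]]' 40; python3 -c "
from h import *
st()
p,d,i=cam('scene')
q=p[50:270,220:440]
save(cv2.resize(q,None,fx=2.7,fy=2.7,interpolation=cv2.INTER_CUBIC),'scene6.png')
"
```

```text
t: 9.35
eef_pos: [0.604, 0.1042, 0.2847]
tool_rot: [0.002, 0.708, 0.707, 0.002]
contact_force: [-0.7, -3.7, 8.1]
gripper_width: 0.121
t 9.35 p [0.604  0.1042 0.2847] q [0.002 0.708 0.707 0.002] F [-0.7 -3.7  8.1] w 0.121
```

View pics/scene6.png

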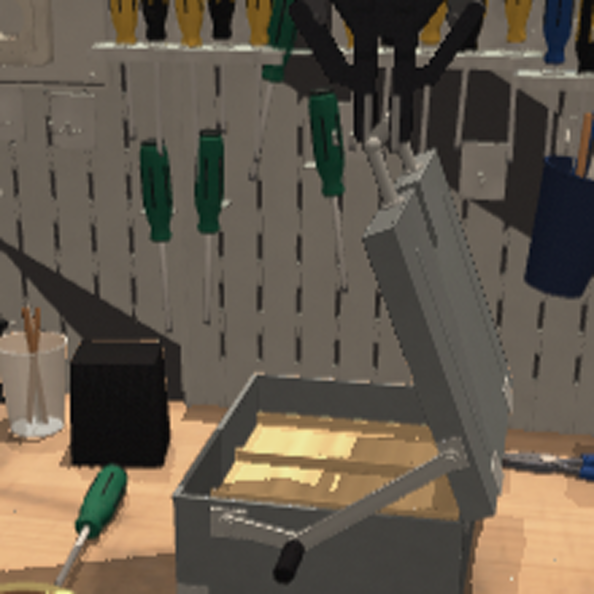

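```bash
python3 -m jog '[[[0,12,-3],[0,0,0],1],[[0,11,-2],[0,0,0],1],[[0,12,-2],[0,0,0],1],[[0,9,-1],[0,0,0],1],[[0,6,0],[0,0,0],1],[[0,5,0],[0,0,0],1],[[0,0,0],[0,0,0],1],[[0,0,0],[0,0,0],1]]' 40; python3 -c "
from h import *
st()
p,d,i=cam('scene')
q=p[50:270,220:440]
save(cv2.resize(q,None,fx=2.7,fy=2.7,interpolation=cv2.INTER_CUBIC),'scene7.png')
"
```

```text
t: 10.4
eef_pos: [0.6588, 0.1039, 0.2955]
tool_rot: [0.004, 0.708, 0.707, 0.004]
contact_force: [-2.5, -5.0, 16.8]
gripper_width: 0.124
t 10.4 p [0.6588 0.1039 0.2955] q [0.004 0.708 0.707 0.004] F [-2.5 -5.  16.8] w 0.124
```

View pics/scene7.png

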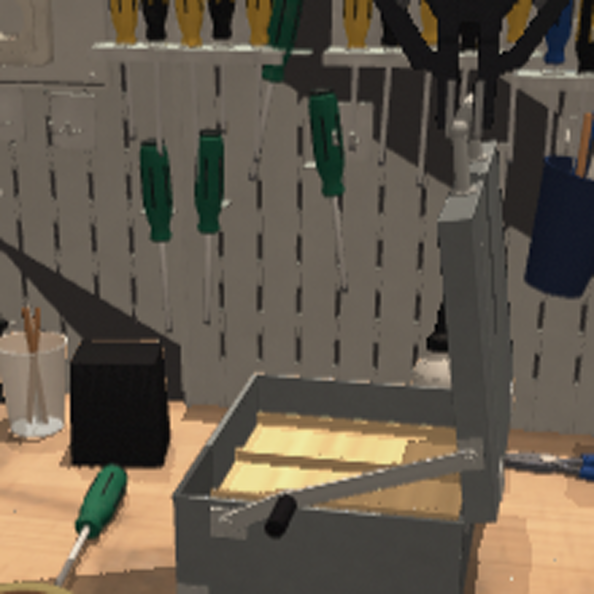

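```bash
python3 -m jog '[[[0,3,-1],[0,0,0],1],[[0,3,-1],[0,0,0],1],[[0,3,0],[0,0,0],1],[[0,0,0],[0,0,0],1],[[0,0,0],[0,0,0],1]]' 40; python3 -c "
from h import *
st()
p,d,i=cam('scene')
q=p[190:270,280:420]
save(cv2.resize(q,None,fx=5,fy=5,interpolation=cv2.INTER_CUBIC),'scene8.png')
"
```

```text
t: 11.08
eef_pos: [0.6646, 0.1038, 0.296]
tool_rot: [0.002, 0.707, 0.707, 0.001]
contact_force: [-10.9, -5.4, 15.4]
gripper_width: 0.12
t 11.07 p [0.6646 0.1038 0.296 ] q [0.002 0.707 0.707 0.001] F [-10.9  -5.4  15.4] w 0.12
```

View pics/scene8.png

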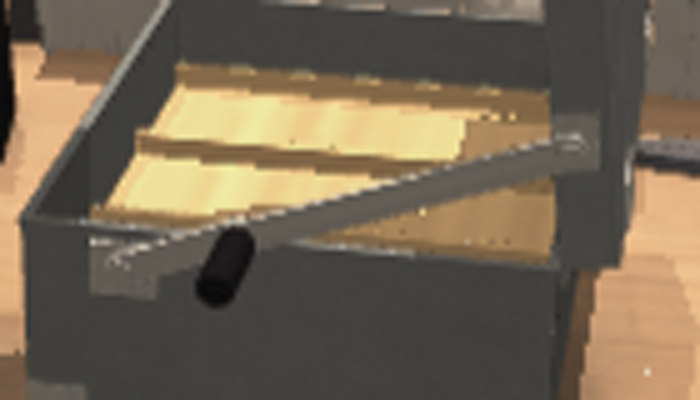

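```bash
python3 -m jog '[[[0,4,0],[0,0,0],1],[[0,4,0],[0,0,0],1],[[0,0,0],[0,0,0],1],[[0,0,0],[0,0,0],1]]' 40; python3 -c "
from h import *
st()
p,d,i=cam('scene')
q=p[190:270,280:420]
save(cv2.resize(q,None,fx=5,fy=5,interpolation=cv2.INTER_CUBIC),'scene9.png')
"
```

```text
t: 11.62
eef_pos: [0.6696, 0.1037, 0.2963]
tool_rot: [-0.0, 0.707, 0.707, -0.002]
contact_force: [-22.5, -7.7, 21.7]
gripper_width: 0.122
t 11.62 p [0.6696 0.1037 0.2963] q [-0.     0.707  0.707 -0.002] F [-22.5  -7.7  21.7] w 0.122
```

View pics/scene9.png

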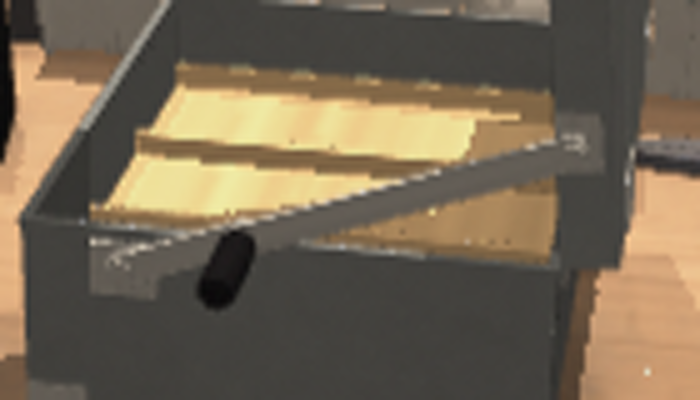

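```bash
python3 -m jog '[[[0,-4,0],[0,0,0],1],[[0,-4,0],[0,0,0],1],[[0,-2,0],[0,0,0],1],[[0,0,0],[0,0,0],1]]' 40; python3 -c "
from h import *
st()
p,d,i=cam('scene')
q=p[190:270,280:420]
save(cv2.resize(q,None,fx=5,fy=5,interpolation=cv2.INTER_CUBIC),'scene10.png')
for r in bot.landmark_of('scene','stay_knob')[:2]:
  u,v=np.array(r['xy'])*[640,480]; print(r['score'],u,v,world(u,v,d[int(v),int(u)],i))
"
```

```text
t: 12.18
eef_pos: [0.6629, 0.1038, 0.2959]
tool_rot: [0.002, 0.707, 0.707, 0.001]
contact_force: [-9.7, -3.8, 14.5]
gripper_width: 0.122
t 12.18 p [0.6629 0.1038 0.2959] q [0.002 0.707 0.707 0.001] F [-9.7 -3.8 14.5] w 0.122
0.78 327.68 242.49599999999998 [ 0.5738146  -0.05782741  0.10779714]
0.36 350.08000000000004 217.82399999999998 [0.57863235 0.17989002 0.05209369]
```

View pics/scene10.png

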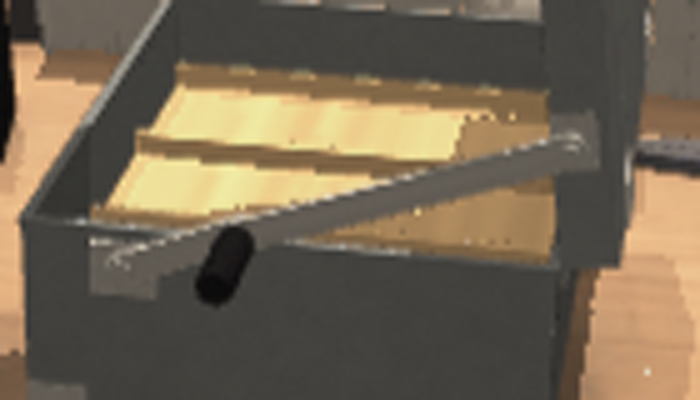

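The links look dead straight and taut (no 10° bend). I'll ease off in x and relieve the vertical preload so the spring can throw the elbow over.

```bash
python3 -m jog '[[[0,-1,-2],[0,0,0],1],[[0,-1,-2],[0,0,0],1],[[0,-1,0],[0,0,0],1],[[0,0,0],[0,0,0],1],[[0,0,0],[0,0,0],1]]' 40; python3 -c "
from h import *
st()
p,d,i=cam('scene')
q=p[190:270,280:420]
save(cv2.resize(q,None,fx=5,fy=5,interpolation=cv2.INTER_CUBIC),'scene11.png')
for r in bot.landmark_of('scene','stay_knob')[:1]:
  u,v=np.array(r['xy'])*[640,480]; print(r['score'],u,v,world(u,v,d[int(v),int(u)],i))
"
```

```text
t: 12.9
eef_pos: [0.6601, 0.1038, 0.2957]
tool_rot: [0.001, 0.707, 0.707, -0.0]
contact_force: [-3.6, -6.0, 2.0]
gripper_width: 0.12
t 12.9 p [0.6601 0.1038 0.2957] q [ 0.001  0.707  0.707 -0.   ] F [-3.6 -6.   2. ] w 0.12
0.65 325.376 241.29600000000002 [ 0.57083938 -0.06361374  0.11270085]
```

View pics/scene11.png

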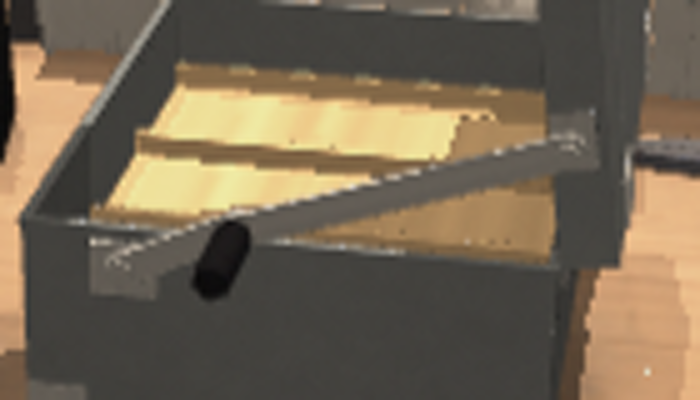

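The knob rose and the links now bend upward past straight. I'll ease off a little more.

```bash
python3 -m jog '[[[0,-2,0],[0,0,0],1],[[0,-2,0],[0,0,0],1],[[0,0,0],[0,0,0],1],[[0,0,0],[0,0,0],1]]' 40; python3 -c "
from h import *
st()
p,d,i=cam('scene')
q=p[190:270,280:420]
save(cv2.resize(q,None,fx=5,fy=5,interpolation=cv2.INTER_CUBIC),'scene12.png')
"
```

```text
t: 13.5
eef_pos: [0.657, 0.1038, 0.2955]
tool_rot: [0.001, 0.707, 0.707, 0.0]
contact_force: [0.3, -6.0, 0.3]
gripper_width: 0.121
t 13.5 p [0.657  0.1038 0.2955] q [0.001 0.707 0.707 0.   ] F [ 0.3 -6.   0.3] w 0.121
```

View pics/scene12.png

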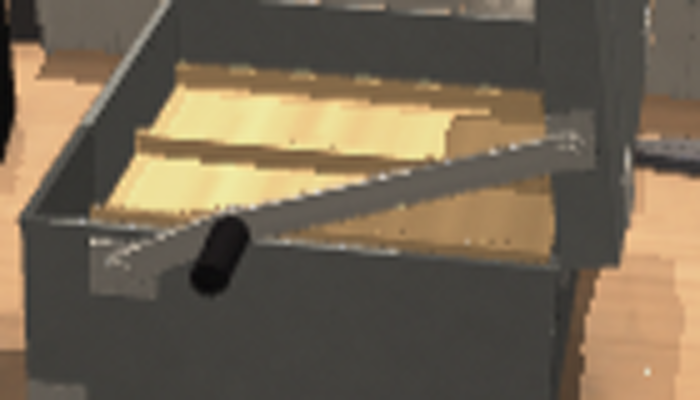

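Locked. Releasing and rising.

```bash
python3 -m jog '[[[0,0,0],[0,0,0],0],[[0,0,0],[0,0,0],0],[[0,0,0],[0,0,0],0],[[0,0,-30],[0,0,0],0],[[0,0,-40],[0,0,0],0],[[0,0,-20],[0,0,0],0],[[0,0,0],[0,0,0],0]]' 40; python3 -c "
from h import *
st()
for n in('scene','top'):
  p,d,i=cam(n); save(p,n+'13.png')
o=bot.get_obs(); print(o['q'])
"
```

```text
t: 14.42
eef_pos: [0.6567, 0.1061, 0.3866]
tool_rot: [0.001, 0.707, 0.708, 0.002]
contact_force: [0.5, 0.1, 0.2]
gripper_width: 0.505
t 14.43 p [0.6567 0.1061 0.3866] q [0.001 0.707 0.708 0.002] F [0.5 0.1 0.2] w 0.505
[ 0.06797518  0.40123119 -0.47692849  1.29197786  0.18061711  1.49143798
 -0.38938163]
```

View pics/scene13.png

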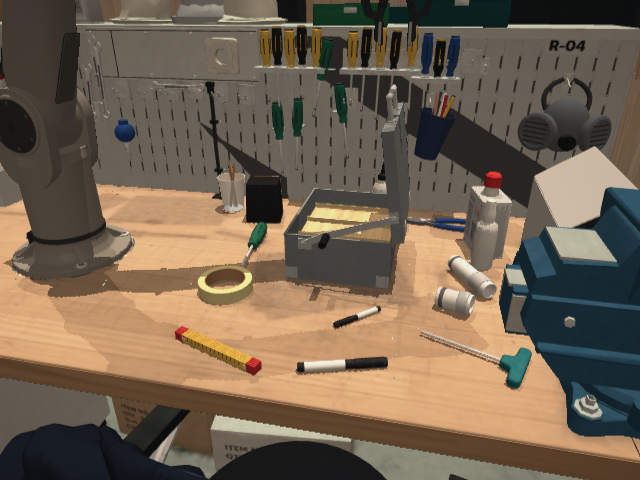

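View pics/top13.png

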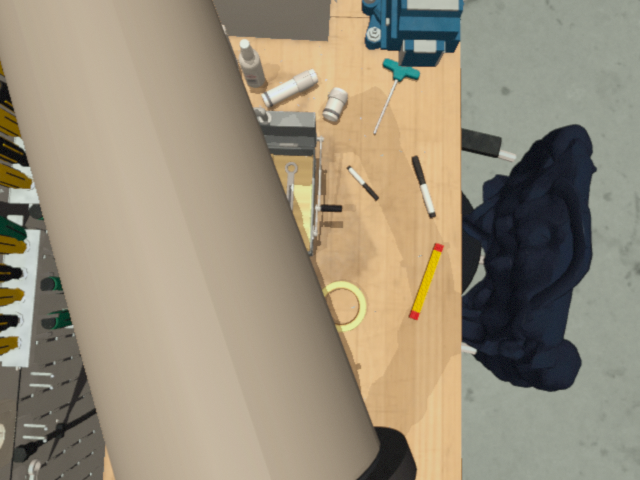

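```bash
python3 -m jog '[[[-44,-27,0],[0,0,0],0],[[-44,-27,0],[0,0,0],0],[[-44,-27,0],[0,0,0],0],[[-44,-27,0],[0,0,0],0],[[-44,-27,0],[0,0,0],0],[[-44,-27,0],[0,0,0],0],[[-44,-27,0],[0,0,0],0],[[-44,-27,0],[0,0,0],0]]' 40;python3 -m jog '[[[0,0,35],[0,0,-10.1],0],[[0,0,35],[0,0,-10.1],0],[[0,0,35],[0,0,-10.1],0],[[0,0,35],[0,0,-10.1],0],[[0,0,35],[0,0,-10.1],0],[[0,0,35],[0,0,-10.1],0],[[0,0,35],[0,0,-10.1],0],[[0,0,0],[0,0,0],0]]' 40; python3 - <<'E'
from h import *
st(); delta([0.439,-0.248,0.0]); print(bot.get_obs()['q'])
for n in('scene','top'):
  p,d,i=cam(n); save(p,n+'14.png')
  for r in bot.cut_out(n,'rule_mid')[:1]:
        m=r['pixels']; vs,us=np.nonzero(m); zz=d[vs,us]
        P=np.array([world(u,v,z,i) for u,v,z in zip(us,vs,zz) if z>0]); P=P[(P[:,2]>.011)&(P[:,2]<.022)]
        rect=cv2.minAreaRect(np.float32(P[:,:2]*1000)); print(n,r['score'],rect)
# top-face atz
p,d,i=cam('top')
hsv=cv2.cvtColor(p,cv2.COLOR_RGB2HSV)
for n in('top',):
    print([np.round(atz(u,v,.016,i),3) for u,v in ((439,246),(414,317))])
p,d,i=cam('top')
vs,us=np.mgrid[180:231,400:450]; vs=vs.ravel();us=us.ravel()
P=np.array([world(u,v,d[v,u],i) for u,v in zip(us,vs)]); P=P[(P[:,2]>.008)&(P[:,2]<.03)]
E
```

```text
t: 15.52
eef_pos: [0.4385, -0.248, 0.3832]
tool_rot: [-0.001, 0.707, 0.707, -0.0]
contact_force: [0.8, 0.6, 0.6]
gripper_width: 0.501
t: 16.52
eef_pos: [0.4372, -0.2456, 0.1365]
tool_rot: [-0.004, 0.168, 0.986, 0.001]
contact_force: [-0.2, -0.1, -0.4]
gripper_width: 0.499
t 16.52 p [ 0.4372 -0.2456  0.1365] q [-0.004  0.168  0.986  0.001] F [-0.2 -0.1 -0.4] w 0.499
tool axes cols
 [[-0.944  0.331 -0.007]
 [ 0.331  0.944  0.004]
 [ 0.007  0.001 -1.   ]]
shift tool mm [ -3.5  -1.9 136.5]
[ 0.71838145  0.30135054 -0.38975202  2.00019413  0.14572055  0.87420158
  1.48329456]
scene 0.56 ((438.2057189941406, -253.66607666015625), (19.866260528564453, 161.87567138671875), 71.07169342041016)
top 0.57 ((438.70452880859375, -250.22496032714844), (17.766252517700195, 160.3828582763672), 70.66413116455078)
[array([ 0.509, -0.276,  0.016]), array([ 0.366, -0.226,  0.016])]
```

View pics/scene14.png

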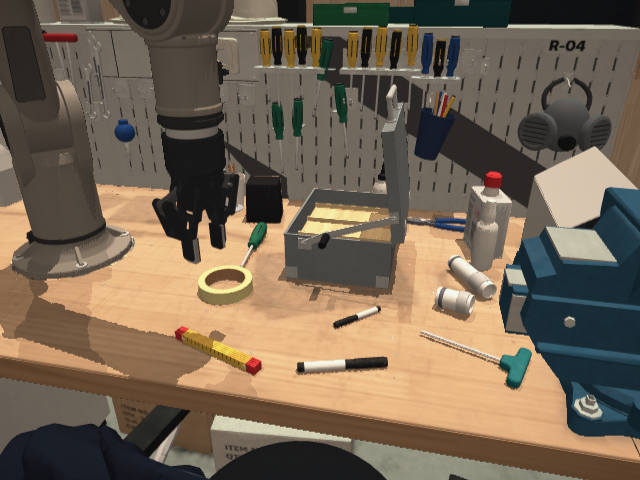

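```bash
python3 - <<'E'
from h import *
p,d,i=cam('scene')
for u,v in ((195,257),(195,250),(190,250),(200,255),(218,244),(220,240),(216,240)): print(u,v,np.round(world(u,v,d[v,u],i),3),p[v,u])
print(proj(bot.get_obs()['eef_pos'],i))
save(cv2.resize(p[160:380,130:290],None,fx=2.7,fy=2.7,interpolation=cv2.INTER_CUBIC),'c15.png')
E
```

```text
195 257 [ 0.437 -0.279  0.182] [34 32 32]
195 250 [ 0.438 -0.277  0.192] [40 38 37]
190 250 [ 0.433 -0.282  0.194] [24 21 23]
200 255 [ 0.443 -0.275  0.183] [86 81 76]
218 244 [ 0.448 -0.229  0.177] [19 18 18]
220 240 [ 0.453 -0.23   0.185] [19 18 18]
216 240 [ 0.445 -0.228  0.183] [20 19 18]
(np.float64(210.50375912176133), np.float64(272.04581226640323))
```

View pics/c15.png

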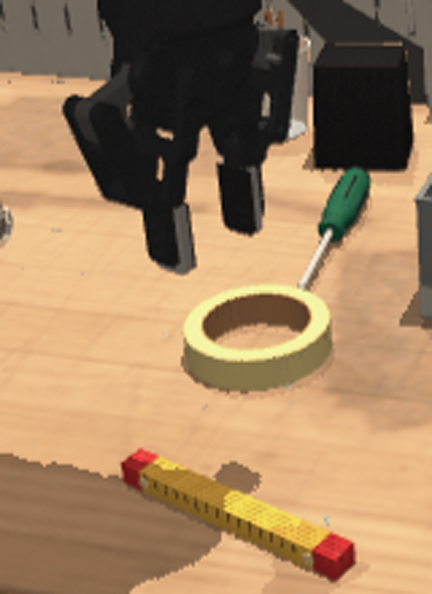

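```bash
python3 -m jog '[[[-3,-5,45],[0,0,0],0],[[0,0,45],[0,0,0],0],[[0,0,40],[0,0,0],0],[[0,0,20],[0,0,0],0],[[0,0,14],[0,0,0],0],[[0,0,0],[0,0,0],0]]' 30; python3 - <<'E'
from h import *
st()
p,d,i=cam('scene')
save(cv2.resize(p[280:400,150:290],None,fx=5,fy=5,interpolation=cv2.INTER_CUBIC),'c16.png')
E
```

```text
t: 17.62
eef_pos: [0.4414, -0.2525, -0.0245]
tool_rot: [-0.0, 0.167, 0.986, 0.0]
contact_force: [0.6, -0.6, 0.3]
gripper_width: 0.5
t 17.62 p [ 0.4414 -0.2525 -0.0245] q [-0.     0.167  0.986  0.   ] F [ 0.6 -0.6  0.3] w 0.5
```

View pics/c16.png

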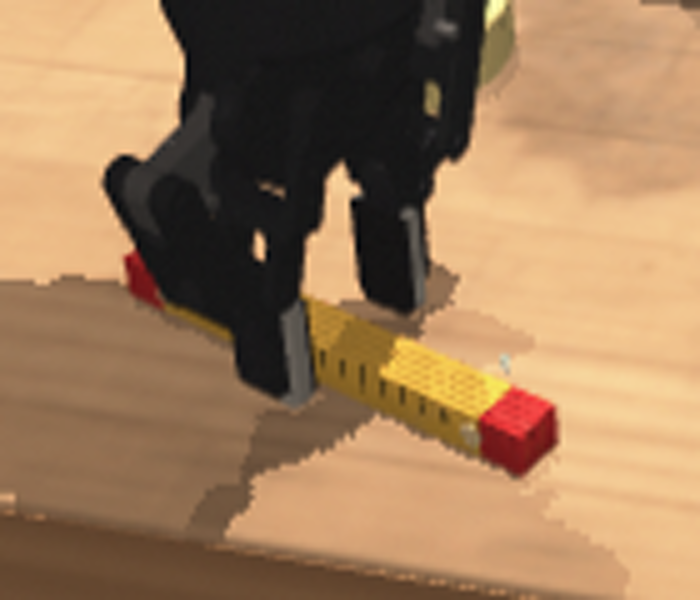

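The fingers straddle the rule, with tips a few mm above the bench. I'll lower slightly, close and lift.

```bash
python3 -m jog '[[[0,0,4],[0,0,0],0.2],[[0,0,0],[0,0,0],1],[[0,0,0],[0,0,0],1],[[0,0,0],[0,0,0],1],[[0,0,0],[0,0,0],1],[[0,0,0],[0,0,0],1]]' 40; python3 - <<'E'
from h import *
st()
E
```

```text
t: 18.42
eef_pos: [0.4419, -0.2529, -0.0277]
tool_rot: [0.0, 0.167, 0.986, -0.0]
contact_force: [-0.4, 0.1, 6.5]
gripper_width: 0.186
t 18.43 p [ 0.4419 -0.2529 -0.0277] q [ 0.     0.167  0.986 -0.   ] F [-0.4  0.1  6.5] w 0.186
```

```bash
python3 -m jog '[[[0,0,-30],[0,0,0],1],[[0,0,-50],[0,0,0],1],[[0,0,-60],[0,0,-9.7],1],[[0,0,-60],[0,0,-9.7],1],[[0,0,0],[0,0,0],1]]' 40; python3 - <<'E'
from h import *
st(); delta([.577,.186,.17])
p,d,i=cam('scene'); save(p,'s17.png')
E
```

```text
t: 19.05
eef_pos: [0.4445, -0.254, 0.1764]
tool_rot: [0.004, -0.002, 1.0, -0.002]
contact_force: [-0.8, 0.5, -1.6]
gripper_width: 0.182
t 19.05 p [ 0.4445 -0.254   0.1764] q [ 0.004 -0.002  1.    -0.002] F [-0.8  0.5 -1.6] w 0.182
tool axes cols
 [[-1.    -0.003  0.008]
 [-0.003  1.    -0.005]
 [-0.008 -0.005 -1.   ]]
shift tool mm [-133.9  439.5    5.4]
```

View pics/s17.png

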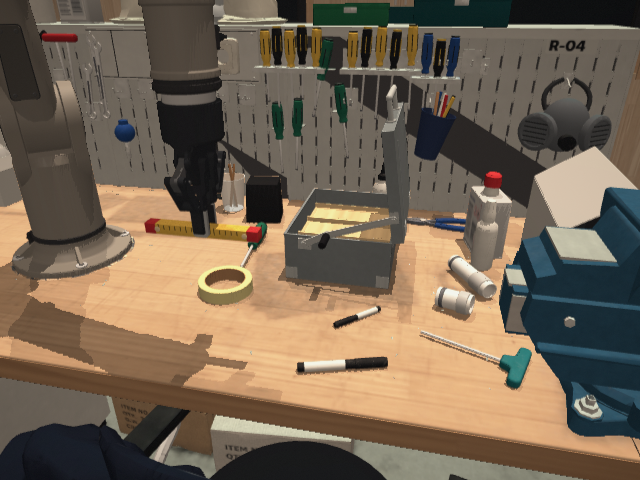

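```bash
python3 -m jog '[[[-14,49,0],[0,0,0],1],[[-14,49,0],[0,0,0],1],[[-14,49,0],[0,0,0],1],[[-14,49,0],[0,0,0],1],[[-14,49,0],[0,0,0],1],[[-14,49,0],[0,0,0],1],[[-14,49,0],[0,0,0],1],[[-14,49,0],[0,0,0],1],[[-14,47,0],[0,0,0],1],[[0,0,0],[0,0,0],1]]' 40; python3 - <<'E'
from h import *
st(); delta([.577,.186,.17])
p,d,i=cam('scene'); save(cv2.resize(p[30:300,200:450],None,fx=2.2,fy=2.2),'s18.png')
E
```

```text
t: 20.35
eef_pos: [0.5647, 0.1917, 0.1696]
tool_rot: [-0.002, -0.004, 1.0, 0.001]
contact_force: [0.2, -0.7, -0.8]
gripper_width: 0.181
t 20.35 p [0.5647 0.1917 0.1696] q [-0.002 -0.004  1.     0.001] F [ 0.2 -0.7 -0.8] w 0.181
tool axes cols
 [[-1.    -0.008 -0.003]
 [-0.008  1.     0.002]
 [ 0.003  0.002 -1.   ]]
shift tool mm [-12.3  -5.8  -0.5]
```

View pics/s18.png

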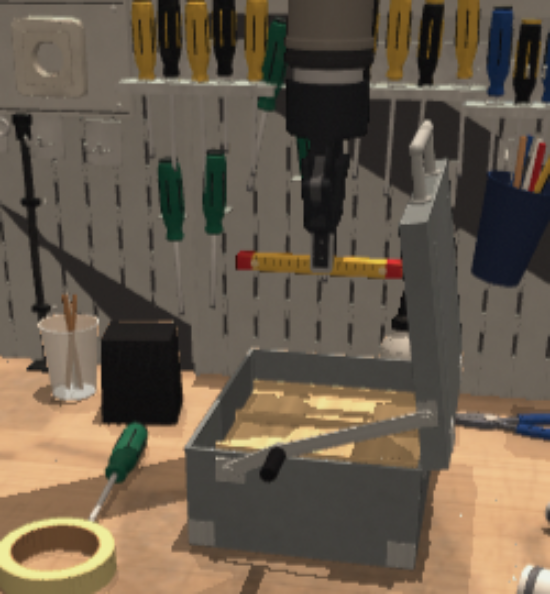

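```bash
python3 -m jog '[[[-8,-6,10],[0,0,0],1],[[-4,0,40],[0,0,0],1],[[0,0,40],[0,0,0],1],[[0,0,25],[0,0,0],1],[[0,0,15],[0,0,0],1],[[0,0,6],[0,0,0],1],[[0,0,0],[0,0,0],1]]' 40; python3 - <<'E'
from h import *
st(); 
p,d,i=cam('scene'); save(cv2.resize(p[30:300,200:450],None,fx=2.2,fy=2.2),'s19.png')
E
```

```text
t: 21.28
eef_pos: [0.5787, 0.1804, 0.0359]
tool_rot: [0.0, -0.001, 1.0, -0.0]
contact_force: [-0.7, 0.9, -0.4]
gripper_width: 0.177
t 21.27 p [0.5787 0.1804 0.0359] q [ 0.    -0.001  1.    -0.   ] F [-0.7  0.9 -0.4] w 0.177
```

View pics/s19.png

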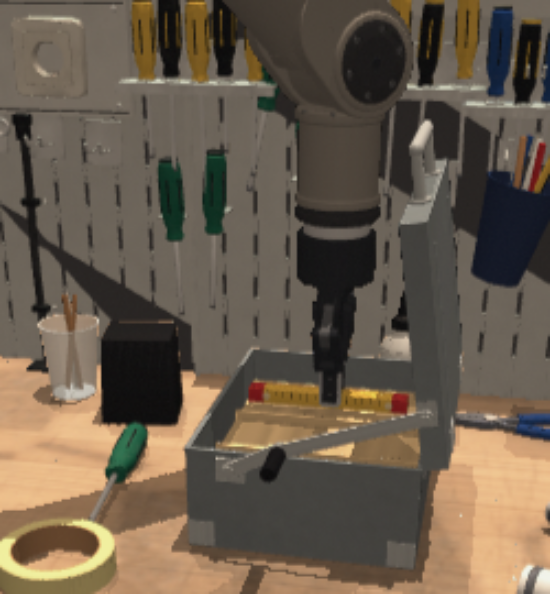

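```bash
python3 -m jog '[[[0,3,6],[0,0,0],1],[[0,0,0],[0,0,0],1],[[0,0,0],[0,0,0],0.3],[[0,0,0],[0,0,0],0.3],[[0,0,0],[0,0,0],0.3],[[0,0,-20],[0,0,0],0.3],[[0,0,-40],[0,0,0],0.3],[[0,0,-50],[0,0,0],0.3],[[0,0,-50],[0,0,0],0.1]]' 40; python3 - <<'E'
from h import *
st(); delta([0.634,-0.246,.15]); print(bot.get_obs()['q'])
p,d,i=cam('scene'); save(cv2.resize(p[30:300,200:450],None,fx=2.2,fy=2.2),'s20.png')
E
```

```text
t: 22.45
eef_pos: [0.5782, 0.184, 0.1928]
tool_rot: [0.001, -0.002, 1.0, 0.0]
contact_force: [0.3, -0.5, 0.2]
gripper_width: 0.451
t 22.45 p [0.5782 0.184  0.1928] q [ 0.001 -0.002  1.     0.   ] F [ 0.3 -0.5  0.2] w 0.451
tool axes cols
 [[-1.    -0.003  0.001]
 [-0.003  1.     0.001]
 [-0.001  0.001 -1.   ]]
shift tool mm [ -54.4 -430.2   42.6]
[ 0.07581544  0.4469839  -0.64795348  1.69921236  0.29795299  1.09471044
  0.91119565]
```

View pics/s20.png

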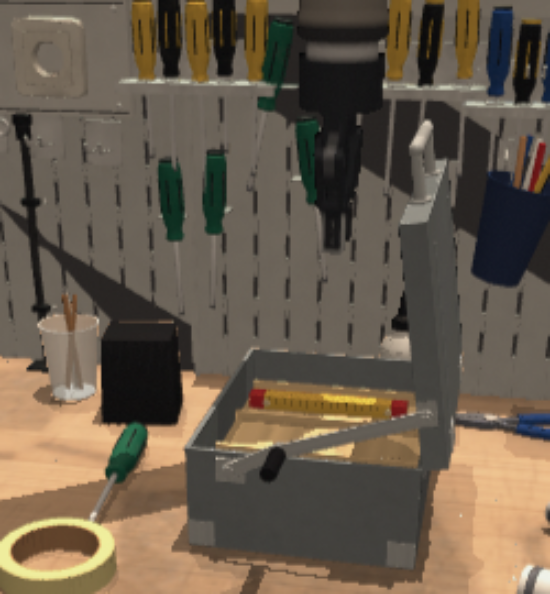

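```bash
python3 -m jog '[[[0,-48,0],[0,0,0],0],[[0,-48,0],[0,0,0],0],[[0,-48,0],[0,0,0],0],[[0,-48,0],[0,0,0],0],[[0,-48,0],[0,0,0],0],[[0,-48,0],[0,0,0],0],[[-15,-48,0],[0,0,0],0],[[-20,-48,0],[0,0,0],0],[[-19,-46,0],[0,0,0],0],[[0,0,45],[0,0,-9.1],0],[[0,0,45],[0,0,-9.1],0],[[0,0,0],[0,0,0],0]]' 40; python3 - <<'E'
from h import *
st()
p,d,i=cam('top'); 
for r in bot.cut_out('top','pen_mid')[:3]:
        m=r['pixels']; vs,us=np.nonzero(m); zz=d[vs,us]
        P=np.array([world(u,v,z,i) for u,v,z in zip(us,vs,zz) if z>0]); P=P[(P[:,2]>.004)&(P[:,2]<.022)]
        if len(P)<20: continue
        rect=cv2.minAreaRect(np.float32(P[:,:2]*1000)); print(r['score'],rect)
delta([0.634,-0.246,0.0]); print(bot.get_obs()['q'])
p,d,i=cam('scene'); save(cv2.resize(p[150:400,250:450],None,fx=2.4,fy=2.4),'s21.png')
E
```

```text
t: 24.0
eef_pos: [0.6307, -0.2457, 0.097]
tool_rot: [-0.003, -0.159, 0.987, 0.002]
contact_force: [0.2, 0.4, 0.2]
gripper_width: 0.501
t 24.0 p [ 0.6307 -0.2457  0.097 ] q [-0.003 -0.159  0.987  0.002] F [0.2 0.4 0.2] w 0.501
0.83 ((633.3239135742188, -243.78977966308594), (132.0092315673828, 14.098934173583984), 17.595849990844727)
0.7 ((637.9771728515625, -117.659423828125), (90.06982421875, 9.931293487548828), 43.89385223388672)
tool axes cols
 [[-0.95  -0.312  0.002]
 [-0.312  0.95  -0.   ]
 [-0.002 -0.001 -1.   ]]
shift tool mm [  0.5   0.2 101.6]
[ 0.65731467  0.6435921  -0.55738838  1.59653605  0.38360146  1.01086511
  1.87214603]
```

View pics/s21.png

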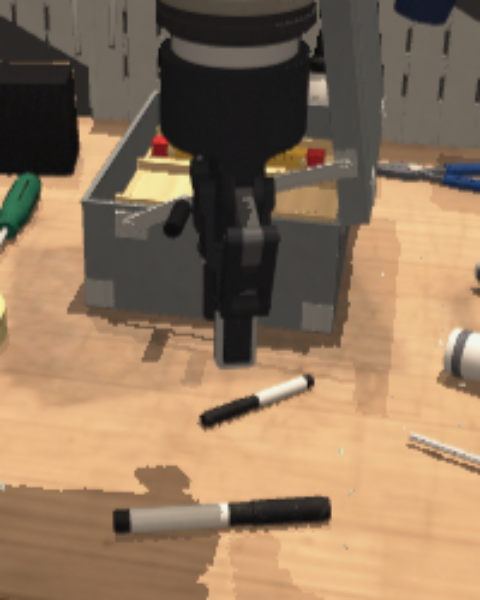

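```bash
python3 -m jog '[[[0,0,40],[0,0,0],0],[[0,0,40],[0,0,0],0],[[0,0,25],[0,0,0],0],[[0,0,16],[0,0,0],0],[[0,0,0],[0,0,0],0]]' 30; python3 - <<'E'
from h import *
st(); delta([0.6335,-0.245,-.027])
p,d,i=cam('scene'); save(cv2.resize(p[300:400,270:410],None,fx=5,fy=5),'s22.png')
E
```

```text
t: 24.78
eef_pos: [0.634, -0.2461, -0.0206]
tool_rot: [0.0, -0.159, 0.987, -0.0]
contact_force: [-0.3, 0.6, 0.5]
gripper_width: 0.501
t 24.77 p [ 0.634  -0.2461 -0.0206] q [ 0.    -0.159  0.987 -0.   ] F [-0.3  0.6  0.5] w 0.501
tool axes cols
 [[-0.949 -0.314  0.001]
 [-0.314  0.949 -0.   ]
 [-0.    -0.001 -1.   ]]
shift tool mm [0.1 1.2 6.4]
```

View pics/s22.png

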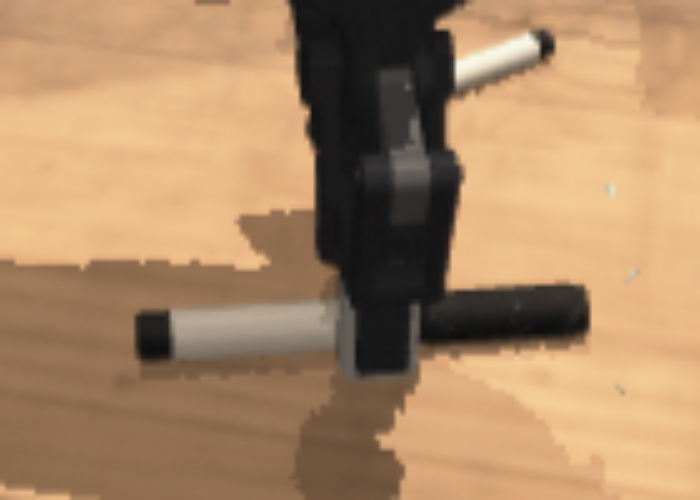

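```bash
python3 -m jog '[[[0,1,7],[0,0,0],0.2],[[0,0,0],[0,0,0],1],[[0,0,0],[0,0,0],1],[[0,0,0],[0,0,0],1],[[0,0,0],[0,0,0],1],[[0,0,0],[0,0,0],1]]' 40; python3 -m jog '[[[0,0,-30],[0,0,0],1],[[0,0,-50],[0,0,0],1],[[0,0,-60],[0,0,9.0],1],[[0,0,-60],[0,0,9.0],1],[[0,0,0],[0,0,0],1]]' 40; python3 - <<'E'
from h import *
st(); delta([.577,.106,.17])
p,d,i=cam('scene'); save(p,'s23.png')
E
```

```text
t: 25.58
eef_pos: [0.6335, -0.2453, -0.0278]
tool_rot: [0.0, -0.159, 0.987, -0.0]
contact_force: [0.6, -0.8, 5.1]
gripper_width: 0.15
t: 26.2
eef_pos: [0.6367, -0.2456, 0.1777]
tool_rot: [0.005, -0.002, 1.0, -0.002]
contact_force: [-0.1, 0.3, -0.1]
gripper_width: 0.148
t 26.2 p [ 0.6367 -0.2456  0.1777] q [ 0.005 -0.002  1.    -0.002] F [-0.1  0.3 -0.1] w 0.148
tool axes cols
 [[-1.    -0.005  0.01 ]
 [-0.005  1.    -0.003]
 [-0.01  -0.003 -1.   ]]
shift tool mm [ 58.  351.9   6. ]
```

View pics/s23.png

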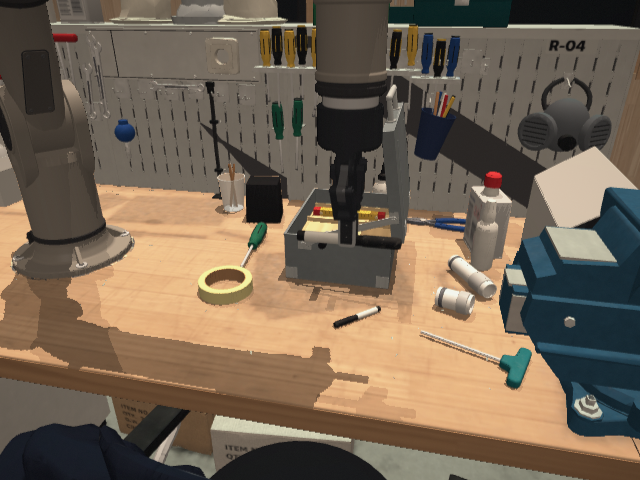

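```bash
python3 -m jog '[[[40,10,0],[0,0,0],1],[[22,42,0],[0,0,0],1],[[0,50,0],[0,0,0],1],[[0,50,0],[0,0,0],1],[[0,50,0],[0,0,0],1],[[0,50,0],[0,0,0],1],[[0,50,0],[0,0,0],1],[[0,46,0],[0,0,0],1],[[0,0,0],[0,0,0],1]]' 40; python3 - <<'E'
from h import *
st(); delta([.575,.106,.04])
p,d,i=cam('scene'); save(cv2.resize(p[30:300,200:450],None,fx=2.2,fy=2.2),'s24.png')
E
```

```text
t: 27.38
eef_pos: [0.567, 0.1074, 0.1701]
tool_rot: [-0.001, -0.007, 1.0, 0.001]
contact_force: [0.5, -0.6, -0.2]
gripper_width: 0.147
t 27.38 p [0.567  0.1074 0.1701] q [-0.001 -0.007  1.     0.001] F [ 0.5 -0.6 -0.2] w 0.147
tool axes cols
 [[-1.    -0.015 -0.003]
 [-0.015  1.     0.002]
 [ 0.003  0.002 -1.   ]]
shift tool mm [ -8.4  -1.8 130. ]
```

View pics/s24.png

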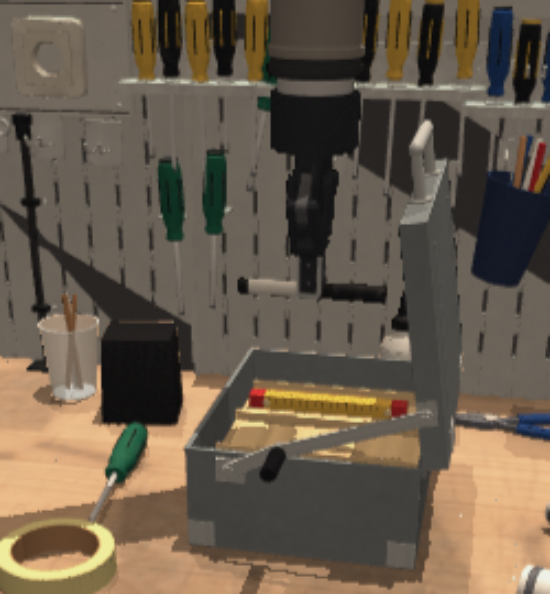

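```bash
python3 -m jog '[[[-8,0,10],[0,0,0],1],[[0,0,40],[0,0,0],1],[[0,0,40],[0,0,0],1],[[0,0,25],[0,0,0],1],[[0,0,15],[0,0,0],1],[[0,0,5],[0,0,0],1],[[0,0,0],[0,0,0],1]]' 40; python3 - <<'E'
from h import *
st(); 
p,d,i=cam('scene'); save(cv2.resize(p[30:300,200:450],None,fx=2.2,fy=2.2),'s25.png')
E
```

```text
t: 28.3
eef_pos: [0.5775, 0.1022, 0.0369]
tool_rot: [0.0, -0.003, 1.0, 0.0]
contact_force: [-0.3, 0.0, -0.1]
gripper_width: 0.145
t 28.3 p [0.5775 0.1022 0.0369] q [ 0.    -0.003  1.     0.   ] F [-0.3  0.  -0.1] w 0.145
```

View pics/s25.png

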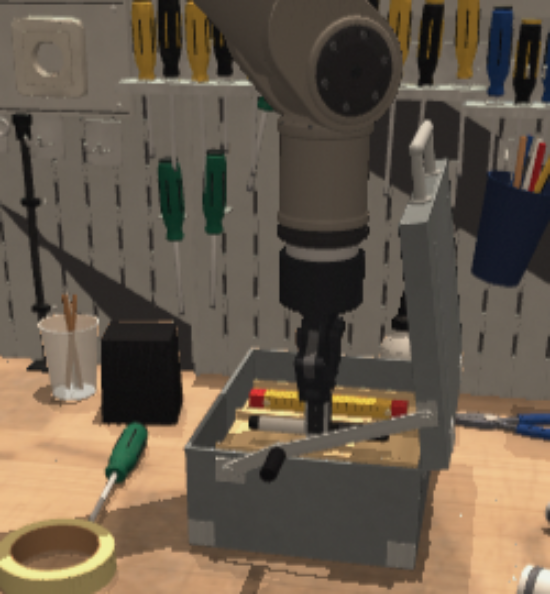

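```bash
python3 -m jog '[[[0,2,5],[0,0,0],1],[[0,0,4],[0,0,0],1],[[0,0,0],[0,0,0],1],[[0,0,0],[0,0,0],0.5],[[0,0,0],[0,0,0],0.4],[[0,0,0],[0,0,0],0.3],[[0,0,0],[0,0,0],0.2],[[0,0,-20],[0,0,0],0.2],[[0,0,-40],[0,0,0],0.2],[[0,0,-50],[0,0,0],0.2],[[0,0,-50],[0,0,0],0.2]]' 40; python3 - <<'E'
from h import *
st()
p,d,i=cam('scene'); save(cv2.resize(p[180:280,270:420],None,fx=5,fy=5),'s26.png')
for t in ('pen_mid','rule_mid','stay_knob','stay_pivot'):
  for r in bot.landmark_of('scene',t)[:2]:
    u,v=np.array(r['xy'])*[640,480]; print(t,r['score'],u,v,world(u,v,d[int(v),int(u)],i))
E
```

```text
t: 29.72
eef_pos: [0.5769, 0.1048, 0.1907]
tool_rot: [0.001, -0.003, 1.0, 0.0]
contact_force: [0.4, 1.3, -0.1]
gripper_width: 0.399
t 29.73 p [0.5769 0.1048 0.1907] q [ 0.001 -0.003  1.     0.   ] F [ 0.4  1.3 -0.1] w 0.399
pen_mid 0.67 343.48799999999994 229.584 [ 0.59735571 -0.03280891  0.12352387]
rule_mid 0.58 347.904 215.61599999999999 [0.57399335 0.17699956 0.05831835]
stay_knob 0.96 326.4 242.304 [ 0.57247568 -0.06265607  0.11043331]
stay_pivot 0.72 302.08 245.08800000000002 [ 0.52040419 -0.03031471  0.08310749]
```

View pics/s26.png

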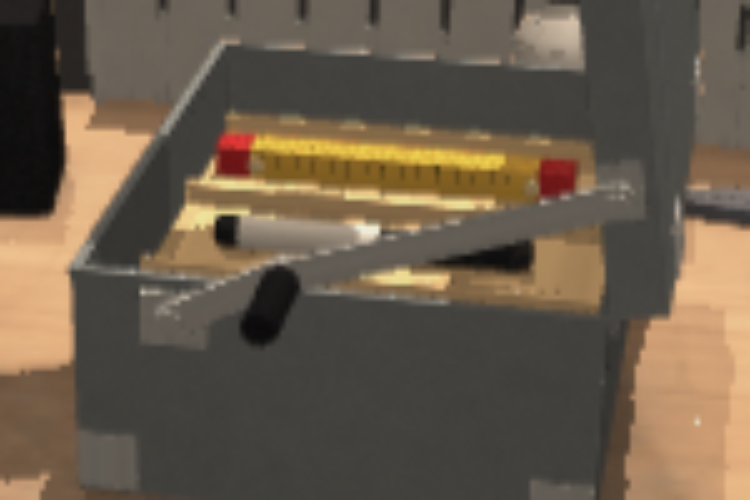

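```bash
python3 -m jog '[[[0,-50,0],[0,0,0],1],[[0,-50,0],[0,0,0],1],[[0,-50,0],[0,0,0],1],[[0,-40,-20],[0,0,0],1],[[0,-40,-20],[0,0,0],1],[[0,-40,0],[0,0,0],1]]' 40; python3 - <<'E'
from h import *
st()
p,d,i=cam('scene')
g=cv2.cvtColor(p,cv2.COLOR_RGB2GRAY)
P=[];
for v in range(230,252):
  for u in range(314,334):
    if g[v,u]<45:
      w=world(u,v,d[v,u],i)
      if w[1]<-.03 and w[1]>-.1: P.append(w)
P=np.array(P); print(len(P),np.round(np.percentile(P,[2,10,50,90,98],axis=0),3))
for y0 in np.arange(-.09,-.03,.01):
  m=(P[:,1]>y0)&(P[:,1]<y0+.01)
  if m.sum(): print(round(y0,2),m.sum(),np.round(P[m].min(0),3),np.round(P[m].max(0),3))
# rule and pen
for u,v in ((315.6,226.4),(330,227),(340,228),(374,231),(317,211),(345,214),(381,216)):
  print(u,v,np.round(world(u,v,d[int(v),int(u)],i),3),p[int(v),int(u)])
p,d,i=cam('top'); save(p,'t27.png')
E
```

```text
t: 30.72
eef_pos: [0.5787, -0.1667, 0.2281]
tool_rot: [0.0, -0.003, 1.0, 0.0]
contact_force: [-0.2, -0.8, -0.6]
gripper_width: 0.0
t 30.73 p [ 0.5787 -0.1667  0.2281] q [ 0.    -0.003  1.     0.   ] F [-0.2 -0.8 -0.6] w 0.0
116 [[ 0.56  -0.075  0.105]
 [ 0.562 -0.074  0.107]
 [ 0.567 -0.065  0.113]
 [ 0.572 -0.04   0.115]
 [ 0.572 -0.036  0.116]]
-0.08 45 [ 0.559 -0.076  0.104] [ 0.572 -0.07   0.116]
-0.07 19 [ 0.561 -0.07   0.108] [ 0.572 -0.06   0.116]
-0.06 23 [ 0.561 -0.06   0.107] [ 0.572 -0.051  0.116]
-0.05 19 [ 0.561 -0.05   0.108] [ 0.573 -0.04   0.116]
-0.04 10 [ 0.561 -0.039  0.107] [ 0.572 -0.035  0.115]
315.6 226.4 [0.518 0.097 0.063] [21 20 20]
330 227 [0.549 0.096 0.065] [180 163 144]
340 228 [0.57  0.096 0.065] [176 161 144]
374 231 [0.64  0.1   0.063] [21 19 19]
317 211 [0.504 0.172 0.065] [112  22  23]
345 214 [0.568 0.173 0.064] [133  97  35]
381 216 [0.648 0.174 0.065] [113  25  25]
```

View pics/t27.png

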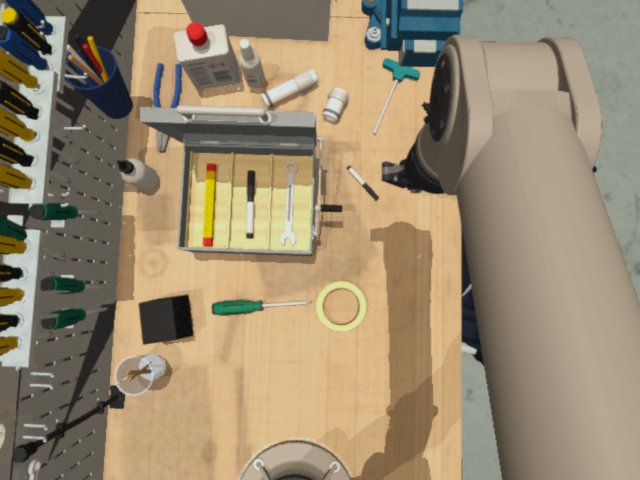

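The top view shows the rule (210,205), pen (250,204) and spanner (290,205) each in its own lane. The knob is locked, at x≈0.566, y −0.036…−0.076, top z 0.116. I'll press it with the closed fingers.

```bash
python3 -m jog '[[[5,50,0],[0,0,0],1],[[5,53,0],[0,0,0],1],[[0,1,40],[0,0,0],1],[[0,0,40],[0,0,0],1],[[0,0,30],[0,0,0],1],[[0,0,15],[0,0,0],1],[[0,0,10],[0,0,0],1],[[0,0,0],[0,0,0],1]]' 40; python3 - <<'E'
from h import *
st()
p,d,i=cam('scene'); save(cv2.resize(p[150:300,250:430],None,fx=4,fy=4),'s28.png')
E
```

```text
t: 31.82
eef_pos: [0.5679, -0.0614, 0.0926]
tool_rot: [-0.0, -0.003, 1.0, 0.0]
contact_force: [-0.5, 0.2, 1.4]
gripper_width: -0.003
t 31.82 p [ 0.5679 -0.0614  0.0926] q [-0.    -0.003  1.     0.   ] F [-0.5  0.2  1.4] w -0.003
```

View pics/s28.png

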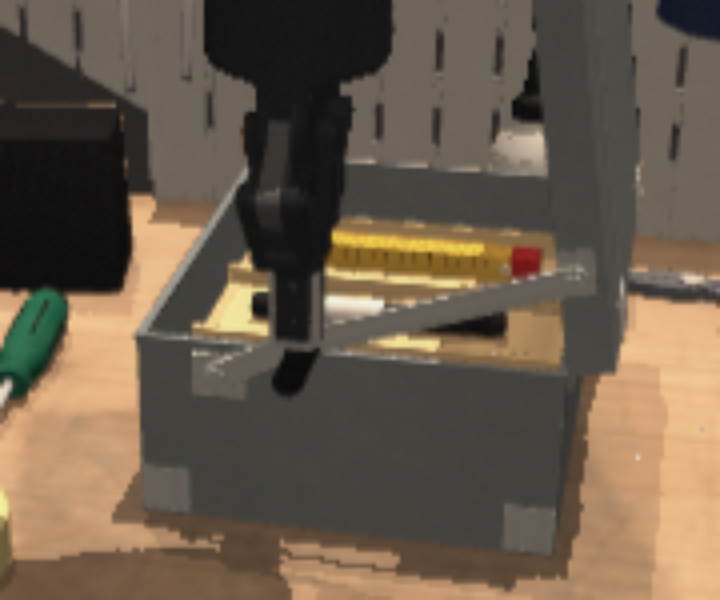

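```bash
python3 -m jog '[[[0,0,10],[0,0,0],1],[[0,0,8],[0,0,0],1],[[-2,0,8],[0,0,0],1],[[-1,0,8],[0,0,0],1],[[-1,0,7],[0,0,0],1],[[0,0,7],[0,0,0],1],[[0,0,0],[0,0,0],1],[[0,0,0],[0,0,0],1]]' 40; python3 - <<'E'
from h import *
st()
p,d,i=cam('scene'); save(cv2.resize(p[150:300,250:430],None,fx=4,fy=4),'s29.png')
E
```

```text
t: 32.88
eef_pos: [0.5711, -0.0616, 0.0442]
tool_rot: [-0.001, -0.003, 1.0, -0.0]
contact_force: [0.0, 0.4, 0.3]
gripper_width: -0.0
t 32.88 p [ 0.5711 -0.0616  0.0442] q [-0.001 -0.003  1.    -0.   ] F [0.  0.4 0.3] w -0.0
```

View pics/s29.png

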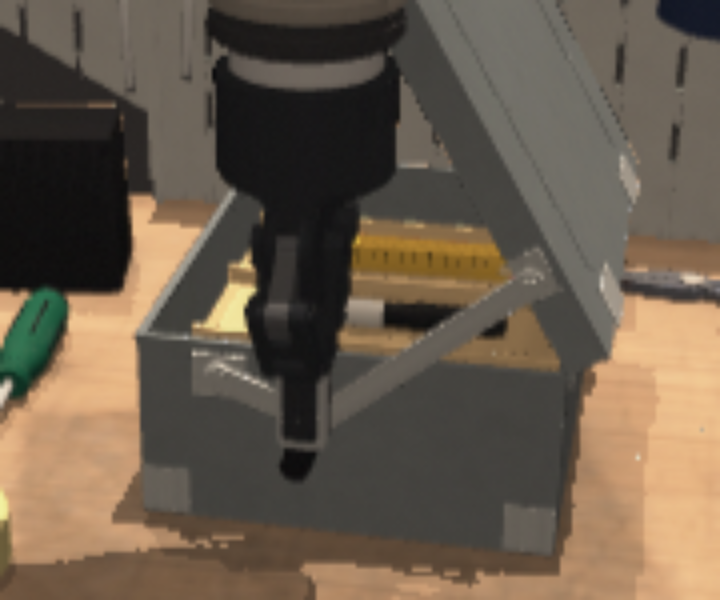

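```bash
python3 - <<'E'
from h import *
def lid():
    p,d,i=cam('scene')
    vs,us=np.mgrid[20:260:2,330:430:2]; vs=vs.ravel();us=us.ravel()
    P=np.array([world(u,v,d[v,u],i) for u,v in zip(us,vs) if d[v,u]>0])
    m=(P[:,1]>-.03)&(P[:,1]<.24)&(P[:,2]>.13)&(P[:,2]<.36)&(P[:,0]>.45)&(P[:,0]<.75)
    Q=P[m]; return p,Q
for k in range(3):
    p,Q=lid()
    S=Q[(Q[:,1]<-.012)]; 
    l=cv2.fitLine(np.float32(S[:,[0,2]]),cv2.DIST_HUBER,0,.01,.01).ravel(); print(len(S),l,np.degrees(np.arctan2(l[1],-l[0])), 'bar-ish top',np.round(Q[Q[:,2].argmax()],3)); st()
save(p,'s30.png')
E
```

```text
278 [ 0.5002913  -0.8658572   0.6429192   0.19524406] -120.01926 bar-ish top [0.579 0.157 0.307]
t 32.98 p [ 0.5715 -0.0616  0.0445] q [-0.    -0.003  1.    -0.   ] F [ 0.1 -0.6 -0.7] w 0.001
278 [ 0.508517   -0.8610519   0.6426023   0.19475463] -120.5651 bar-ish top [0.579 0.158 0.307]
t 33.02 p [ 0.5716 -0.0616  0.0445] q [-0.    -0.003  1.    -0.   ] F [-0.7  0.8 -0.9] w -0.001
278 [ 0.50512046 -0.86304885  0.6391216   0.20074813] -120.33935 bar-ish top [0.579 0.157 0.307]
t 33.08 p [ 0.5717 -0.0615  0.0446] q [-0.    -0.003  1.    -0.   ] F [0.3 0.4 0.7] w 0.001
```

View pics/s30.png

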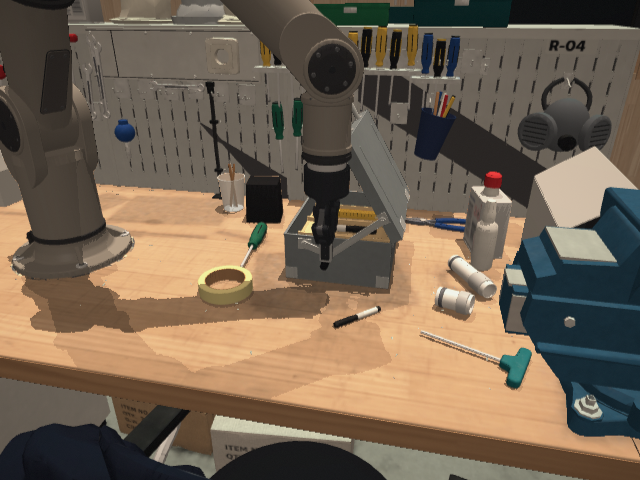

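```bash
python3 - <<'E'
import numpy as np
from scipy.optimize import fsolve,brentq
H=np.array([.681,.1]);p=np.array([.522,.085])
def A(r,f,th): return H+r*np.array([-np.cos(f+th),np.sin(f+th)])
def eq(x):
    r,f=x
    e0=p+.05*np.array([np.sqrt(1-(.049/.05)**2),-.98])
    return [np.linalg.norm(A(r,f,0)-e0)-.124, np.linalg.norm(A(r,f,1.43)-p)-.174]
r,f=fsolve(eq,[.05,.1]); print(r,f)
def knob(th):
    a=A(r,f,th); d=np.linalg.norm(a-p); c=(d*d+.05**2-.124**2)/(2*d*.05); b=np.arctan2(*(a-p)[::-1]); g=b-np.arccos(min(1,c)); return p+.05*np.array([np.cos(g),np.sin(g)])
for th in (1.43,1.4,1.35,1.3,1.25,1.2,1.15,1.1,1.05,1.0,.95,.9,.8,.6,.3,0): print(th,np.round(knob(th),4))
E
python3 - <<'E'
from h import *
p,d,i=cam('scene')
g=cv2.cvtColor(p,cv2.COLOR_RGB2GRAY)
for v in range(256,274,2):
  print(v,[(u,np.round(world(u,v,d[v,u],i),3).tolist(),int(g[v,u])) for u in (321,324,327)])
o=bot.get_obs(); print(np.round(o['joint_torque'],2))
E
```

```text
0.050007841444319516 0.1892821636402066
1.43 [0.5684 0.1037]
1.4 [0.5711 0.0943]
1.35 [0.5719 0.0882]
1.3 [0.572  0.0838]
1.25 [0.5718 0.0801]
1.2 [0.5713 0.0768]
1.15 [0.5707 0.0738]
1.1 [0.57   0.0709]
1.05 [0.5691 0.0683]
1.0 [0.5682 0.0658]
0.95 [0.5671 0.0634]
0.9 [0.5659 0.0611]
0.8 [0.5633 0.0568]
0.6 [0.5568 0.0491]
0.3 [0.5448 0.0405]
0 [0.5319 0.036 ]
256 [(321, [0.566, -0.076, 0.09], 23), (324, [0.57, -0.072, 0.088], 24), (327, [0.576, -0.076, 0.091], 23)]
258 [(321, [0.566, -0.075, 0.085], 20), (324, [0.571, -0.077, 0.087], 22), (327, [0.576, -0.076, 0.087], 20)]
260 [(321, [0.564, -0.07, 0.078], 89), (324, [0.57, -0.071, 0.079], 77), (327, [0.576, -0.074, 0.082], 54)]
262 [(321, [0.563, -0.064, 0.071], 24), (324, [0.569, -0.068, 0.074], 29), (327, [0.575, -0.068, 0.074], 48)]
264 [(321, [0.565, -0.074, 0.073], 14), (324, [0.57, -0.073, 0.072], 14), (327, [0.574, -0.066, 0.069], 12)]
266 [(321, [0.566, -0.076, 0.07], 12), (324, [0.571, -0.076, 0.071], 13), (327, [0.575, -0.07, 0.067], 18)]
268 [(321, [0.565, -0.075, 0.065], 16), (324, [0.571, -0.074, 0.065], 13), (327, [0.566, -0.022, 0.035], 58)]
270 [(321, [0.554, -0.019, 0.028], 67), (324, [0.56, -0.021, 0.03], 45), (327, [0.566, -0.02, 0.03], 67)]
272 [(321, [0.554, -0.021, 0.024], 66), (324, [0.56, -0.018, 0.024], 64), (327, [0.566, -0.02, 0.025], 66)]
[-0.000e+00 -5.427e+01 -6.700e+00 -2.058e+01  1.000e-02  1.000e-02
  0.000e+00]
```

The linkage model gives knob z≈0.069 at a lid angle of about 1.07 rad, and I measure 0.070. So the lid is resting by friction with the stay broken, and the finger only touches the knob. I'll back off gently sideways, then up and around to the bar.

```bash
python3 -m jog '[[[0,0,-3],[0,0,0],1],[[0,-10,-3],[0,0,0],1],[[0,-25,0],[0,0,0],1],[[0,-40,-10],[0,0,0],1],[[0,0,-60],[0,0,0],0.3]]' 40; python3 - <<'E'
from h import *
st()
p,d,i=cam('scene'); save(p,'s31.png')
E
```

```text
t: 33.75
eef_pos: [0.5688, -0.142, 0.1179]
tool_rot: [-0.004, 0.0, 1.0, -0.0]
contact_force: [0.3, -0.3, 0.4]
gripper_width: 0.195
t 33.75 p [ 0.5688 -0.142   0.1179] q [-0.004  0.     1.    -0.   ] F [ 0.3 -0.3  0.4] w 0.195
```

View pics/s31.png

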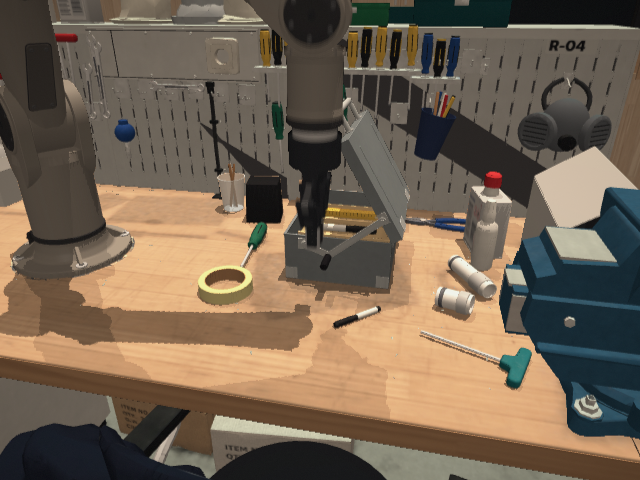

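```bash
python3 -m jog '[[[0,0,-32],[0,0,10],0.3],[[0,0,-32],[0,0,10],0.3],[[0,0,-32],[0,0,10],0.3],[[0,0,-32],[0,0,10],0.3],[[0,0,-32],[0,0,10],0.3],[[0,0,-32],[0,0,10],0.3],[[0,0,-32],[0,0,10],0.3],[[0,0,-32],[0,0,10],0.3],[[0,0,-32],[0,0,10],0.3],[[0,0,0],[0,0,0],0.3]]' 40; python3 - <<'E'
from h import *
st()
p,d,i=cam('scene'); save(p,'s32.png')
for r in bot.landmark_of('scene','lid_bar')[:2]:
    u,v=np.array(r['xy'])*[640,480]; print(r['score'],u,v,[np.round(world(u,v+k,d[int(v)+k,int(u)],i),3) for k in(-3,-2,-1,0,1,2)])
delta([.567,.105,.40]); print(bot.get_obs()['q'])
E
```

```text
t: 35.05
eef_pos: [0.5736, -0.1368, 0.412]
tool_rot: [0.002, 0.705, 0.709, 0.002]
contact_force: [0.5, -0.7, -1.6]
gripper_width: 0.348
t 35.05 p [ 0.5736 -0.1368  0.412 ] q [0.002 0.705 0.709 0.002] F [ 0.5 -0.7 -1.6] w 0.348
0.69 340.28799999999995 101.42399999999999 [array([0.523, 0.348, 0.283]), array([0.523, 0.346, 0.281]), array([0.523, 0.347, 0.278]), array([0.524, 0.344, 0.277]), array([0.524, 0.346, 0.274]), array([0.524, 0.342, 0.272])]
0.19 305.024 241.29600000000002 [array([ 0.523, -0.018,  0.091]), array([ 0.524, -0.021,  0.091]), array([ 0.524, -0.022,  0.089]), array([ 0.525, -0.028,  0.09 ]), array([ 0.526, -0.029,  0.089]), array([ 0.526, -0.029,  0.087])]
tool axes cols
 [[-0.008  1.     0.   ]
 [ 1.     0.008 -0.   ]
 [-0.     0.    -1.   ]]
shift tool mm [241.8  -3.5   8.5]
[ 0.38466892  0.2338904  -0.32276037  1.44339005  0.07416509  1.47594746
  0.07066465]
```

View pics/s32.png

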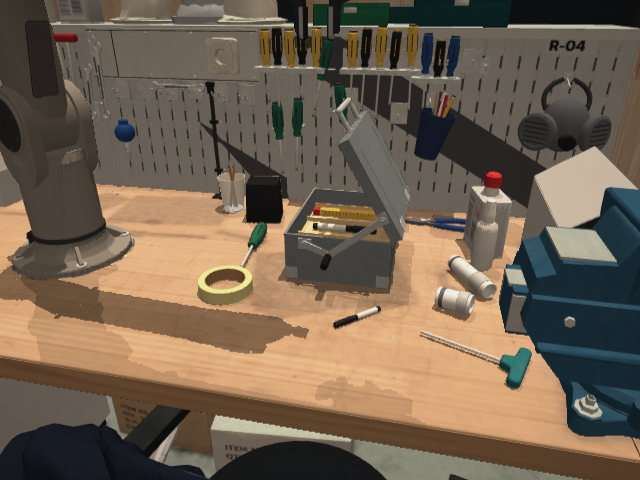

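Now locate the bar with a cleaned-up point cloud.

```bash
python3 - <<'E'
from h import *
p,d,i=cam('scene')
P=np.array([world(u,v,d[v,u],i) for v in range(70,160) for u in range(320,375) if d[v,u]>0])
m=(P[:,1]>.03)&(P[:,1]<.18)&(P[:,2]>.29)&(P[:,2]<.36)&(P[:,0]>.5)&(P[:,0]<.65)
Q=P[m]; print(len(Q))
for y0 in np.arange(.03,.18,.015):
  k=(Q[:,1]>y0)&(Q[:,1]<y0+.015)
  if k.sum(): q=Q[k]; print(round(y0,3),k.sum(),np.round(np.median(q,0),3),np.round(q.min(0),3),np.round(q.max(0),3))
save(cv2.resize(p[80:180,320:420],None,fx=5,fy=5),'s33.png')
p,d,i=cam('top')
P=np.array([world(u,v,d[v,u],i) for v in range(100,300) for u in range(180,330) if d[v,u]>0])
m=(P[:,1]>.03)&(P[:,1]<.18)&(P[:,2]>.30)&(P[:,2]<.36)&(P[:,0]>.5)&(P[:,0]<.65); Q=P[m]
if len(Q): print('top',len(Q),np.round(np.percentile(Q,[5,50,95],axis=0),3))
E
```

```text
257
0.03 40 [0.576 0.044 0.306] [0.567 0.042 0.291] [0.585 0.045 0.317]
0.045 81 [0.576 0.047 0.306] [0.565 0.045 0.29 ] [0.589 0.06  0.32 ]
0.06 15 [0.575 0.07  0.318] [0.568 0.06  0.31 ] [0.577 0.074 0.32 ]
0.075 13 [0.575 0.084 0.318] [0.569 0.076 0.313] [0.577 0.089 0.32 ]
0.09 10 [0.574 0.097 0.318] [0.569 0.094 0.312] [0.577 0.1   0.32 ]
0.105 14 [0.574 0.109 0.318] [0.569 0.107 0.312] [0.577 0.119 0.32 ]
0.12 11 [0.575 0.127 0.318] [0.57  0.121 0.311] [0.577 0.132 0.319]
0.135 11 [0.575 0.14  0.317] [0.57  0.135 0.311] [0.577 0.15  0.32 ]
0.15 62 [0.579 0.156 0.301] [0.57  0.151 0.29 ] [0.589 0.162 0.319]
top 765 [[0.565 0.05  0.311]
 [0.57  0.104 0.32 ]
 [0.577 0.159 0.322]]
```

View pics/s33.png

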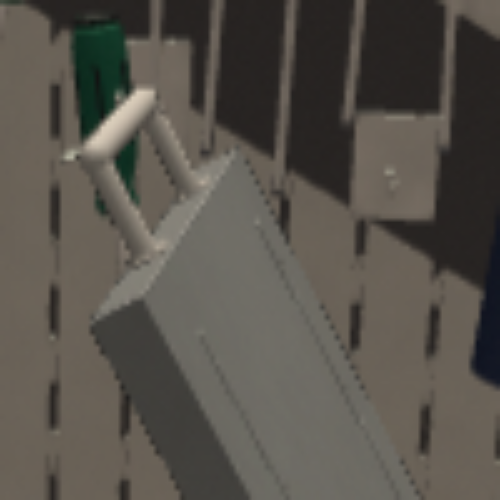

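```bash
python3 -m jog '[[[48,0,0],[0,0,0],0.3],[[48,0,0],[0,0,0],0.3],[[48,0,0],[0,0,0],0.3],[[48,0,0],[0,0,0],0.3],[[48,0,0],[0,0,0],0.3],[[0,0,0],[0,0,0],0.3]]' 40; python3 - <<'E'
from h import *
st(); delta([.571,.105,.2675])
E
```

```text
t: 36.0
eef_pos: [0.5696, 0.1084, 0.4076]
tool_rot: [-0.001, 0.702, 0.712, -0.0]
contact_force: [-0.8, -0.5, -0.3]
gripper_width: 0.351
t 36.0 p [0.5696 0.1084 0.4076] q [-0.001  0.702  0.712 -0.   ] F [-0.8 -0.5 -0.3] w 0.351
tool axes cols
 [[-0.015  1.    -0.002]
 [ 1.     0.015  0.002]
 [ 0.002 -0.002 -1.   ]]
shift tool mm [ -3.6   1.6 140.1]
```

```bash
python3 -m jog '[[[-3,1,40],[0,0,0],0.3],[[0,0,35],[0,0,0],0.3],[[0,0,30],[0,0,0],0.3],[[0,0,20],[0,0,0],0.3],[[0,0,12],[0,0,0],0.3],[[0,0,0],[0,0,0],0.3]]' 40; python3 - <<'E'
from h import *
st(); delta([.571,.105,.2675])
p,d,i=cam('scene');save(cv2.resize(p[50:180,290:420],None,fx=4.5,fy=4.5),'s34.png')
E
```

```text
t: 36.75
eef_pos: [0.5716, 0.0996, 0.2708]
tool_rot: [-0.0, 0.705, 0.709, -0.001]
contact_force: [-0.3, 0.5, 0.8]
gripper_width: 0.351
t 36.75 p [0.5716 0.0996 0.2708] q [-0.     0.705  0.709 -0.001] F [-0.3  0.5  0.8] w 0.351
tool axes cols
 [[-0.006  1.    -0.002]
 [ 1.     0.006 -0.001]
 [-0.001 -0.002 -1.   ]]
shift tool mm [ 5.4 -0.6  3.3]
```

View pics/s34.png

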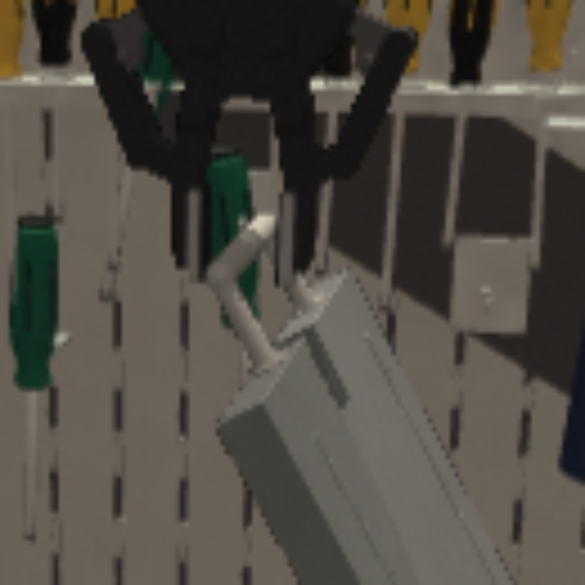

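```bash
python3 -m jog '[[[4,0,4],[0,0,0],0.5],[[0,0,0],[0,0,0],1],[[0,0,0],[0,0,0],1],[[0,0,0],[0,0,0],1],[[0,0,0],[0,0,0],1]]' 50; python3 - <<'E'
from h import *
o=st()
h=np.array([.681,.1]);a0=0.045
prev=None
for th in list(np.arange(1.05,0,-.1))+[0.05,0]:
    p=h+.242*np.array([-np.cos(th+a0),np.sin(th+a0)])
    if prev is not None: print(round(th,2),np.round(p,4),np.round((p-prev)*1000,1))
    else: print(th,p)
    prev=p
E
```

```text
t: 37.42
eef_pos: [0.5718, 0.1053, 0.268]
tool_rot: [-0.0, 0.705, 0.71, 0.0]
contact_force: [-2.9, 2.2, 2.3]
gripper_width: 0.119
t 37.42 p [0.5718 0.1053 0.268 ] q [-0.     0.705  0.71   0.   ] F [-2.9  2.2  2.3] w 0.119
1.05 [0.57015275 0.31512064]
0.95 [0.5492 0.303 ] [-20.9 -12.1]
0.85 [0.5296 0.2888] [-19.6 -14.2]
0.75 [0.5115 0.2728] [-18.1 -16.1]
0.65 [0.4951 0.255 ] [-16.4 -17.8]
0.55 [0.4806 0.2356] [-14.5 -19.3]
0.45 [0.468 0.215] [-12.5 -20.7]
0.35 [0.4576 0.1931] [-10.4 -21.8]
0.25 [0.4495 0.1704] [ -8.2 -22.8]
0.15 [0.4436 0.1469] [ -5.9 -23.5]
0.05 [0.4401 0.123 ] [ -3.5 -23.9]
0.05 [0.4401 0.123 ] [-0. -0.]
0 [0.4392 0.1109] [ -0.8 -12.1]
```

```bash
python3 -m jog '[[[0,-10,6],[0,0,0],1],[[0,-20,13],[0,0,0],1],[[0,-19,15],[0,0,0],1],[[0,-17,16],[0,0,0],1],[[0,-15,17],[0,0,0],1],[[0,0,0],[0,0,0],1]]' 50; python3 - <<'E'
from h import *
o=st()
E
```

```text
t: 38.17
eef_pos: [0.4908, 0.1054, 0.1998]
tool_rot: [-0.0, 0.704, 0.71, 0.001]
contact_force: [2.3, 6.7, -3.7]
gripper_width: 0.116
t 38.17 p [0.4908 0.1054 0.1998] q [-0.     0.704  0.71   0.001] F [ 2.3  6.7 -3.7] w 0.116
```

```bash
python3 -m jog '[[[0,-7,10],[0,0,0],1],[[0,-7,10],[0,0,0],1],[[0,-6,10],[0,0,0],1],[[0,-6,11],[0,0,0],1],[[0,-5,11],[0,0,0],1],[[0,-4,11],[0,0,0],1],[[0,-4,11],[0,0,0],1],[[0,-3,11],[0,0,0],1],[[0,0,0],[0,0,0],1]]' 50; python3 - <<'E'
from h import *
o=st()
p,d,i=cam('scene');save(cv2.resize(p[100:300,220:440],None,fx=3,fy=3),'s35.png')
E
```

```text
t: 39.3
eef_pos: [0.4494, 0.1053, 0.1152]
tool_rot: [-0.0, 0.705, 0.71, 0.001]
contact_force: [0.0, 7.7, -2.7]
gripper_width: 0.114
t 39.3 p [0.4494 0.1053 0.1152] q [-0.     0.705  0.71   0.001] F [ 0.   7.7 -2.7] w 0.114
```

View pics/s35.png

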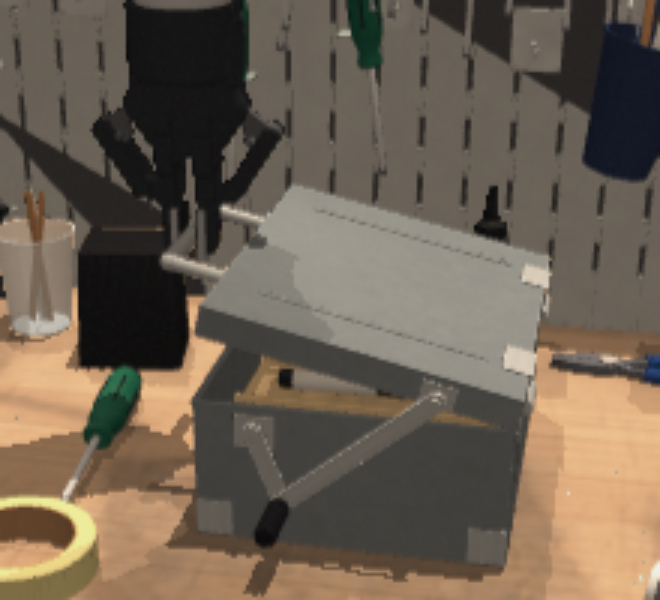

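```bash
python3 -m jog '[[[0,-3,10],[0,0,0],1],[[0,-2,10],[0,0,0],1],[[0,-2,10],[0,0,0],1],[[0,-1,10],[0,0,0],1],[[0,0,8],[0,0,0],1],[[0,0,4],[0,0,0],1],[[0,0,0],[0,0,0],1]]' 50; python3 - <<'E'
from h import *
o=st()
E
```

```text
t: 40.22
eef_pos: [0.4412, 0.1051, 0.0634]
tool_rot: [-0.0, 0.705, 0.71, 0.001]
contact_force: [-1.5, 6.7, -2.7]
gripper_width: 0.12
t 40.23 p [0.4412 0.1051 0.0634] q [-0.     0.705  0.71   0.001] F [-1.5  6.7 -2.7] w 0.12
```

```bash
python3 -m jog '[[[0,0,3],[0,0,0],1],[[0,0,2],[0,0,0],1],[[0,0,0],[0,0,0],1]]' 50; python3 - <<'E'
from h import *
o=st()
p,d,i=cam('scene');save(cv2.resize(p[100:300,220:440],None,fx=3,fy=3),'s36.png')
E
```

```text
t: 40.6
eef_pos: [0.4412, 0.1051, 0.0616]
tool_rot: [0.001, 0.705, 0.71, 0.0]
contact_force: [-16.4, 2.6, 42.5]
gripper_width: 0.117
t 40.6 p [0.4412 0.1051 0.0616] q [0.001 0.705 0.71  0.   ] F [-16.4   2.6  42.5] w 0.117
```

View pics/s36.png

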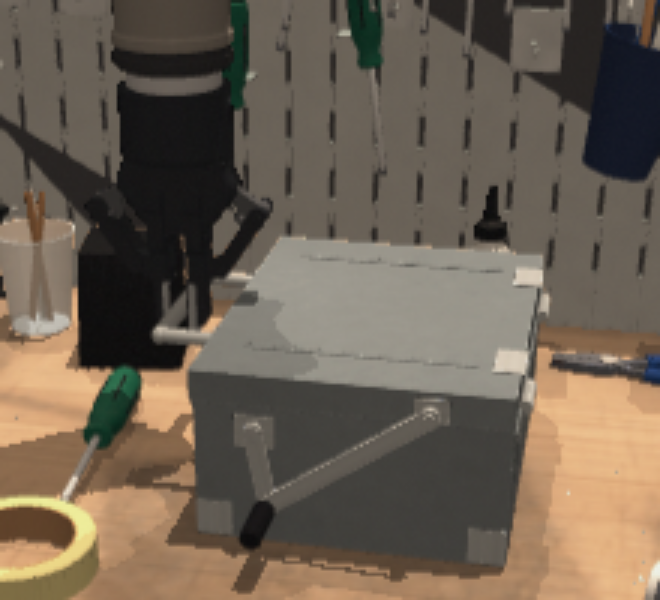

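The lid is shut and firm against its seat (Fz 42 N), so I'll ease off and release.

```bash
python3 -m jog '[[[0,0,-4],[0,0,0],1],[[0,0,0],[0,0,0],0.4],[[0,0,0],[0,0,0],0.3],[[0,0,0],[0,0,0],0.3],[[0,0,0],[0,0,0],0.3],[[0,0,-20],[0,0,0],0.3],[[0,0,-40],[0,0,0],0.3],[[0,0,-50],[0,0,0],0.3],[[0,0,-50],[0,0,0],0.3]]' 50; python3 -m jog '[[[-50,0,0],[0,0,0],0.3],[[-50,0,0],[0,0,0],0.3],[[-50,0,0],[0,0,0],0.3],[[-50,10,0],[0,0,0],0.3],[[-50,10,0],[0,0,0],0.3],[[-50,10,0],[0,0,0],0.3],[[0,0,0],[0,0,0],0.3]]'; python3 - <<'E'
from h import *
o=st()
p,d,i=cam('scene');save(p,'s37.png')
p,d,i=cam('top');save(p,'t37.png')
vs,us=np.mgrid[150:240:3,185:305:3]
P=np.array([world(u,v,d[v,u],i) for u,v in zip(us.ravel(),vs.ravel()) if d[v,u]>0]); 
m=(P[:,2]>.1)&(P[:,2]<.15);A=np.c_[P[m][:,:2],np.ones(m.sum())]; print('lid plane',np.linalg.lstsq(A,P[m][:,2],rcond=None)[0],np.median(P[m][:,2]))
for t in ('tape','screwdriver'):
  r=bot.cut_out('top',t)[0]; q=r['pixels']; vv,uu=np.nonzero(q); W=np.array([world(a,b,d[b,a],i) for a,b in zip(uu,vv)]); print(t,cv2.minAreaRect(np.float32(W[:,:2]*1000)))
E
```

```text
t: 41.78
eef_pos: [0.4407, 0.1035, 0.2241]
tool_rot: [-0.0, 0.705, 0.709, -0.0]
contact_force: [0.5, 0.1, -0.1]
gripper_width: 0.35
t: 42.65
eef_pos: [0.4724, -0.2006, 0.2222]
tool_rot: [0.0, 0.707, 0.707, -0.001]
contact_force: [-0.3, 0.5, -1.3]
gripper_width: 0.346
t 42.65 p [ 0.4724 -0.2006  0.2222] q [ 0.     0.707  0.707 -0.001] F [-0.3  0.5 -1.3] w 0.346
lid plane [0.00161315 0.00036194 0.12135729] 0.12234378243445498
tape ((383.7211608886719, -79.58660125732422), (102.97798156738281, 100.07916259765625), 1.3434851169586182)
screwdriver ((389.11834716796875, 69.391845703125), (34.75668716430664, 219.2767333984375), 11.8336181640625)
```

View pics/s37.png

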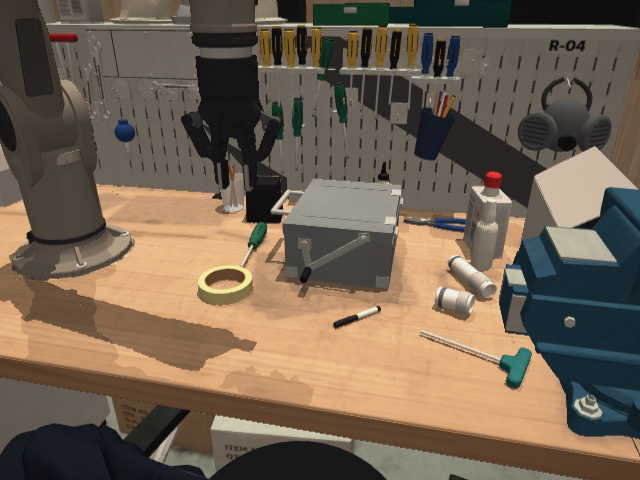

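View pics/t37.png

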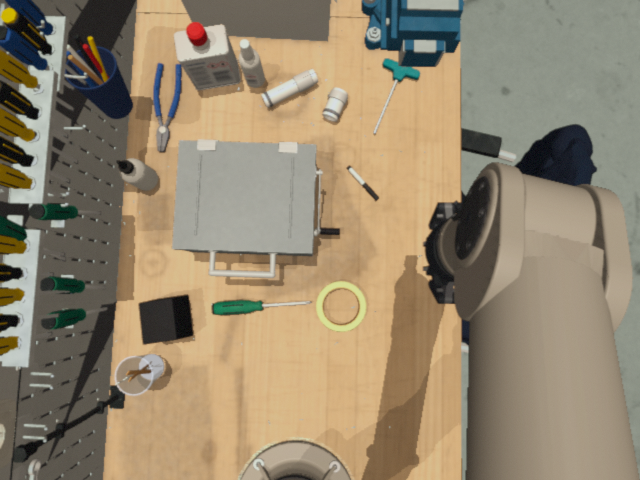

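The lid is flat and shut: its top plane is level at z 0.122, as at the start. The tape and screwdriver sit at the same pixels as in the first picture, and the arm is clear of everything. Handing in.

```bash
python3 -c "
from station import bot
print(bot.hand_in())"
```

```text
the job is handed in; nothing more can be done
None
```

The job is done and handed in at about 43 s of the 72 s allowed; the hand-in reports no verdict. I raised the lid until the stay locked and let it go. Then I laid the rule in the left lane and the larger pen in the middle lane, broke the stay at the knob, and lowered the lid by its bar until it was shut.

**Last checks**
- **Lid:** its top is level at z = 0.122 m, the same as at the start. It was pressed firmly onto its seat before I released it.
- **Tray:** I last saw inside before pressing the knob. The rule, pen and spanner each lay lengthwise in their own lane, the rule and pen within about 10 mm of their lane's middle line. They can't be seen with the lid shut.
- **Bystanders:** the tape and screwdriver are at the same pixels as in the first picture. The network's last outline of the screwdriver was off (219 mm long against 201 mm), so I relied on the picture for that one.

**What went wrong or disagreed**
- **Fingertip position:** the real fingertips sit about 33 mm short of the reported TCP. My first pinch at the bar closed on air above it, and I corrected for this in every later move.
- **Locking:** pulling the lid hard against its limit held the stay straight. It only snapped over once I eased off a little.
- **Breaking the lock:** pressing the knob lowered the lid to about 1.05 rad, more than the roughly 10 degrees described. It stayed there by itself until I took hold of the bar.

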